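Refit the index plate on the tilted rotary marking head

TASK

Put the notched steel index plate back on the rotary marking head: slide its D-bore onto the flatted shaft, feeling for the angle at which the flats meet rather than forcing it, until it lies flush on the shoulder. Then turn plate and shaft together to the home position, where the head's spring plunger pops up into the notch in the rim, and let go, leaving the plate home and locked. Do not shift the coupling, the hand counter or the roll of tape that lie around.

Things in the scene. Friction and masses are not known exactly. Their poses are not given: they have to be found in the camera images.
- index_plate: Loose steel index plate, 190 to 300 g, lying hub up on the table. Flange 68 mm across, 6 mm thick; hub on it to 36 mm above the underside. Bore right through: 17.2 mm round; above its lowest 10 mm it has a flat 4.6 mm from the axis, on the +x side. A notch in the rim is on +x too. Origin: middle of the underside, on the bore's axis; z up through the hub, x towards flat and notch.
- hub_grip (a point): Point on the plate's axis, 24 mm above its underside: the middle of the hub's gripping height. The hub is 32 mm round with two spanner flats 24 mm apart, facing the plate's +y and -y; grip across these. They run from the flange (6 mm) to the hub's top (36 mm).
- notch (a point): Middle of the radial notch in the plate's rim, at the level of the underside, 27 mm from the axis along the plate's +x. The notch goes through the flange, from 20 mm radius out to the rim, and is 11 mm wide here.
- spindle_face: Face of the rotary head, fixed, leaning 35 degrees towards the robot side. Origin: middle of the 24 mm shoulder that the plate's underside must rest on, 120 mm above the table. z points out along the shaft, x uphill (away from the robot), y level; the frame does not turn with the shaft. Plate at home: its x along this x. Around it, 3 mm lower, an aluminium flange 76 mm across.
- shaft_tip (a point): End of the steel shaft, 22 mm out from the shoulder: 16 mm across, one flat 4 mm from the axis over its whole length, end chamfered. The round mouth of the bore goes over it at any angle; then, 12 mm short of home, it stops unless the flats agree within about 7 degrees. The shaft stays where left, 0.2 N m turns it. At the start its flat faces anywhere up to 63 degrees to either side of the face's x.
- rotary_head: The whole rotary marking head: dark base 140 x 120 x 12 mm bolted to the table, two grey cheeks 87 mm over both, up to 112 mm high, carrying the leaning gearbox, with a black motor on the far, uphill side, up to 155 mm high. All of it lies behind the level of the spindle face. Origin: middle of the base's underside, z up, x away from the robot.
- plunger (a joint): Spring plunger in the head's flange, a 9 mm steel pin with round nose at 27 mm from the spindle's axis on the face's +x side, moving along the spindle; value in m. 0 = fully up, nose 4 mm above the shoulder's level (now, and when in the plate's notch); about 0.004 = held down by the underside of a seated plate that is not at home (spring about 3 N).
- coupling_a: Bystander: pale chrome coupling standing on the table, 33 mm in diameter, 46 mm tall, origin in the middle of its underside.
- tally_counter: Bystander: small white hand tally counter with a finger ring, 72 x 44 mm, 20 mm tall, origin in the middle of its underside.
- tape: Bystander: roll of brown tape lying flat, 80 mm in diameter, 20 mm tall, origin in the middle of its underside.
There are look-alikes about, which are no part of the job. What is shaped like the index_plate but green is not meant.

How it is judged:
At the end, for the whole second after the job is handed in: The plate lies flush on the shoulder (underside within 2 mm of it, centred within 3 mm, square to the spindle within 0.06 rad), its notch at the plunger (x axes within 0.15 rad) and the plunger up in the notch (less than 1.5 mm pressed), at rest and released (z of index_plate in the frame of spindle_face between -0.002 and 0.002 m and distance between index_plate and spindle_face below 0.003 m and angle between the z axis of index_plate and the z axis of spindle_face, either way round below 0.06 rad and angle between the x axis of index_plate and the x axis of spindle_face, either way round below 0.15 rad and value of joint plunger below 0.0015 m and linear speed of index_plate below 0.01 m/s); the robot touches nothing.
It fails at once if a bystander was shifted by more than 25 mm (distance of any of coupling_a, tally_counter, tape from where it was at the start of the episode above 0.025 m).
It fails at once if the plate was forced: pressed with more than 90 N against the shaft before the flats met (contact force between index_plate and spindle_face above 90 N and z of index_plate in the frame of spindle_face above 0.0095 m).
It also fails if it takes over 67 s, if anything falls off the work surface, if the arm or the gripper's body presses on something with over 40 N, if the wrist force passes 120 N, or if a joint passes its speed limit or range.

ROBOT

A 6-joint arm with a two-finger parallel gripper is mounted at the origin on a cart in front of the work surface, level with it; the furniture and walls round the work are solid. World frame = base frame: x ahead of the robot, y to its left, z up, the work surface at z = 0. Lengths are in m, angles in rad, forces in N, time in s.
With the tool pointing down it reaches from about 0.4 to 0.825 m from the base axis. Payload 7 kg.
Tool frame: the origin (TCP) lies at the centre of the arm's flange, where the gripper is bolted on; the fingertips stand 178 mm ahead of it and the grasp point (between the pads) lies 159 mm ahead of it; x points along the fingers, z is the direction in which the jaws open and shut, and the axes are right-handed (so a half turn about x gives the same grasp; the last joint's range is limited). The gripper opens to 88 mm and grips with 3 to 60 N. Pads are 19 mm wide; open, the fingers measure 130 mm over their backs; the gripper's body (78 mm by 193 mm) begins 47 mm behind the grasp point.
Start: joints at [1.49, 0.359, 0.012, 0, -1.224, -0.288], TCP at [0.243, 0.63, 0.405] pointing down, gripper open.
Joint ranges: [-3.07, 3.07], [-1.43, 2.12], [-1.02, 1.25], [-3.03, 1.67], [-3.05, -0], [-3.03, 3.03]. Speed limits (rad/s): [2.39, 2.39, 3.01, 3.14, 3.14, 3.14].

INTERFACE

Orientations are given as [roll, pitch, yaw] about the fixed x, y, z axes, in that order (R = Rz(yaw) Ry(pitch) Rx(roll)).
In Python, from station import telemetry, optics, job_done, finder gives the robot as it stands.
- The arm moves only by the tool play_rows, never from a script. Its argument "steps" is a list of rows, each an object of numbers: "gripper": the opening, from 0 (shut) to 1 (fully open); "tx", "ty", "tz": the shift along the tool's x, y, z in units of 25 mm (1.0 is 25 mm); "ax", "ay", "az": the turn, a rotation vector about the tool's x, y, z in units of 6 degrees (1.0 is 6 degrees). In form: [{"gripper": .., "tx": .., "ty": .., "tz": .., "ax": .., "ay": .., "az": ..}, ...]. A call has 1 to 20 rows; each row shifts and turns the commanded pose from where the row before left it, along the tool's axes as they then stand; what a row does not reach is not made up. A row lasts 1/12 s, in which the tool goes at most 41.7 mm and 7.16 degrees, less where a joint would pass 70% of its speed; a pose out of reach is approached as far as the arm can. A call is refused whole if a number of a shift passes 1 or a number of a turn 1, either way. A call with a gripper value outside its range is refused whole. The fingers move at their own pace and stop on an object; "newtons" is the grip in N (left out, the last holds). Time passes only in rows, so rows that do not move let the fingers close. It gives the time, the measured TCP pose, the force and the opening at its end, in the units of the state.
- telemetry.get_state(): the state, without advancing time (a new reading comes with each control period).
- optics.grab_frame(name): name is "scene" or "top" or "wrist"; returns the picture (384x512x3 uint8, red, green, blue); there is no depth.
- optics.calibration(name): a dict with "fx", "fy", "cx", "cy" (pixels), "k1" (the pictures are not rectified: a ray, as slopes to the right and down, at radius r is drawn at 1 + k1 r^2 times it, then the intrinsics apply), "T" (4x4, takes a point from camera to world coordinates); the wrist camera has in their place "mount" (4x4, takes a point from camera to tool coordinates, whose origin is the TCP and whose axes are the tool frame's). Camera axes: x right, y down, z forward; pixel columns grow to the right and rows downward; lengths in m; the calibration is good to about 2 mm. A picture is of the moment at which its call begins: read the wrist's pose just before it. calibration takes no time and is no camera call.
- job_done(): hands the job in, once; it reports no verdict.
Trained networks look in the newest picture that a camera, given by its name, has taken for a name from the list of things; names that differ only in an ending like _2 or _b are one class to them, and where a whole thing is asked for, a point or a joint stands for the part that bears it (a point fixed in the world has none). Each returns a list of dicts, best first, with "confidence" (0 to 1); they miss things now and then, are a little off and sometimes report something else, mostly with a low value. They report only what shows in the picture. A call takes as long as a camera call. They do not tell look-alikes from the thing itself.
- finder.look_for(query, camera): "extent" ([left, top, right, bottom] in pixels, round what is visible of it).
- finder.silhouettes(query, camera): "pixels" (384x512 bool, what is visible of it) and "extent" ([left, top, right, bottom] in pixels, round what is visible of it).
- finder.pinpoint(query, camera): "location" ([row, column] in pixels: a listed point, or the origin of a listed thing).
The state is a dict: "t": time; "q": joint angles; "qd": joint speeds; "joint_efforts": joint torques, N m; "eef_pos": TCP position; "ee_rot": TCP orientation; "force": force on the tool from outside, world axes, zero at the start; "moment": the same for the moment, N m; "width": finger opening in m.
Only numpy, scipy, OpenCV 4.12 (cv2) and the standard library are available. Lean on these libraries where they do the work, as an engineer would, in place of code of your own. Each camera call takes 0.05 s, during which the arm holds its last target.

## Working session

There is one attempt and no reset: what is moved stays moved. The work goes in short steps, Python scripts to look and compute and a tool call to move; the robot and the scene stay as the last step left them, time stands still between calls to the robot, and variables do not carry over. Pictures are saved under pics/ and viewed, and the job is handed in when it is done.

Besides the shell and the picture viewer there is one more tool, called after "Emit:" as a command line: name --argument value ..., lists and objects as JSON in quotes. play_rows: Moves the arm, as the interface text tells. Its arguments: {"type":"object","properties":{"steps":{"type":"array"},"newtons":{"type":"number"}},"required":["steps"]}

```bash
ls; mkdir -p pics; cat > h.py <<'E'
import numpy as np, cv2
from station import telemetry, optics, job_done, finder
def save(n,f):
    im=optics.grab_frame(n); cv2.imwrite('pics/'+f,im[:,:,::-1]); return im
E
python3 - <<'E'
from h import *
print(telemetry.get_state())
for n in('scene','top','wrist'):
    save(n,n+'0.png'); print(n,optics.calibration(n))
    if n!='wrist':
        for q in ('index_plate','spindle_face','hub_grip','notch','shaft_tip'):
            print(q,[(np.round(d['location']),round(d['confidence'],2)) for d in finder.pinpoint(q,n)][:3])
print(telemetry.get_state()['t'])
E
```

```text
pics
{'t': 0.0, 'q': array([ 1.49009984e+00,  3.59369277e-01,  1.10413972e-02, -3.41241926e-04,
       -1.22411837e+00, -2.88098044e-01]), 'qd': array([ 0.00059745, -0.00086211,  0.00132644, -0.00017408, -0.00017329,
       -0.00057776]), 'joint_efforts': array([-1.05288764e-03, -5.82715452e+01,  2.93061000e+01,  6.99717566e+00,
        6.90771107e-03, -1.56751439e-04]), 'eef_pos': array([0.24326418, 0.62941817, 0.40372784]), 'ee_rot': array([ 0.09609256,  1.5691155 , -1.8436145 ]), 'force': array([-0.09258856,  0.04363742,  0.25996124]), 'moment': array([ 0.04738932, -0.07284093, -0.00324803]), 'width': 0.08732936383449308}
scene {'fx': 438.0408938878912, 'fy': 438.0408938878912, 'cx': 253.18572556876464, 'cy': 191.83041327158338, 'k1': -0.15273346012216144, 'T': array([[ 0.87281138, -0.29869594,  0.38598062,  0.1489207 ],
       [-0.48802796, -0.5254077 ,  0.69697594, -0.53611029],
       [-0.0053867 , -0.79669786, -0.60435378,  0.75235227],
       [ 0.        ,  0.        ,  0.        ,  1.        ]])}
index_plate [(array([236., 281.]), 0.82), (array([221., 237.]), 0.72)]
spindle_
[... 700 characters left out ...]
e_face [(array([162., 325.]), 0.66)]
hub_grip [(array([174., 264.]), 0.79), (array([200., 218.]), 0.71)]
notch [(array([188., 214.]), 0.7), (array([179., 275.]), 0.69)]
shaft_tip [(array([171., 322.]), 0.66)]
wrist {'fx': 264.837165646046, 'fy': 264.837165646046, 'cx': 254.18939753963082, 'cy': 191.21276477340768, 'k1': -0.003535162875828761, 'mount': array([[-1.09099371e-04, -2.52174993e-01,  9.67681642e-01,
         2.10178505e-02],
       [ 6.45498967e-04, -9.67681464e-01, -2.52174874e-01,
         6.81192601e-02],
       [ 9.99999786e-01,  5.97125381e-04,  2.68352137e-04,
        -8.88795008e-04],
       [ 0.00000000e+00,  0.00000000e+00,  0.00000000e+00,
         1.00000000e+00]])}
0.65
```

View pics/scene0.png

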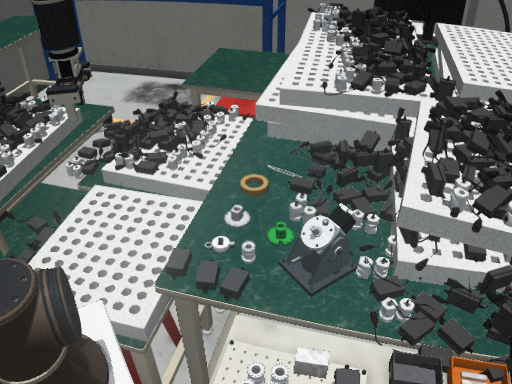

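View pics/top0.png

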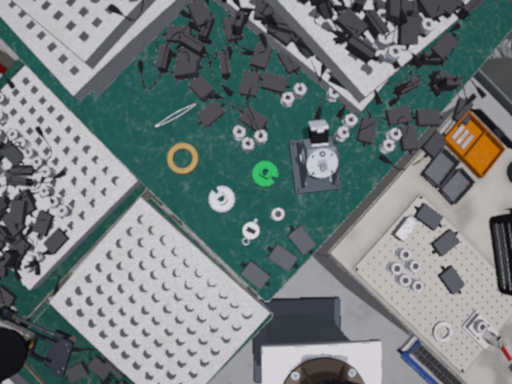

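```bash
python3 - <<'E'
import cv2
a=cv2.imread('pics/scene0.png');b=cv2.imread('pics/top0.png')
a=cv2.resize(a[150:300,190:390],(800,600),interpolation=cv2.INTER_CUBIC)
b=cv2.resize(b[120:240,190:350],(800,600),interpolation=cv2.INTER_CUBIC)
cv2.imwrite('pics/sz.png',a);cv2.imwrite('pics/tz.png',b)
E
```

```text
(no output)
```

View pics/sz.png

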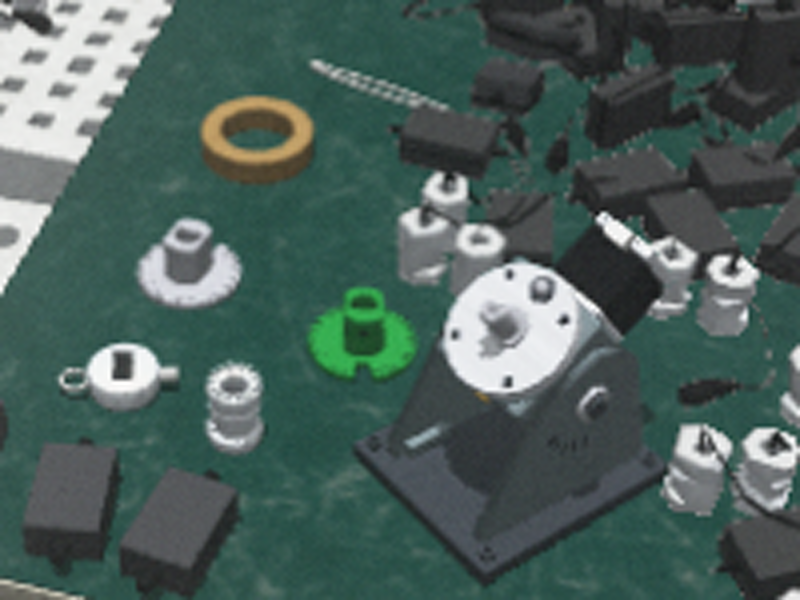

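View pics/tz.png

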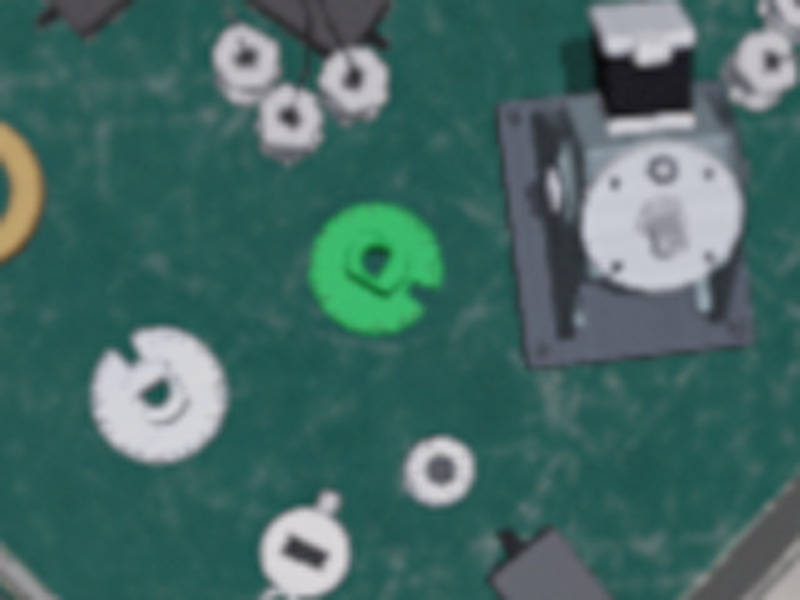

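```bash
cat >> h.py <<'E'
from scipy.spatial.transform import Rotation as Rn
from scipy.optimize import least_squares
def Tcam(n,st=None):
    c=optics.calibration(n)
    if 'T' in c: return c,c['T']
    T=np.eye(4);T[:3,:3]=Rn.from_euler('xyz',st['ee_rot']).as_matrix();T[:3,3]=st['eef_pos']
    return c,T@c['mount']
def proj(c,T,P):
    P=np.atleast_2d(P);p=(P-T[:3,3])@T[:3,:3];s=p[:,:2]/p[:,2:];r2=(s**2).sum(1,keepdims=True)
    s=s*(1+c['k1']*r2);return np.c_[s[:,0]*c['fx']+c['cx'],s[:,1]*c['fy']+c['cy']]
def ray(c,T,uv):
    uv=np.atleast_2d(uv).astype(float);d=np.c_[(uv[:,0]-c['cx'])/c['fx'],(uv[:,1]-c['cy'])/c['fy']];s=d.copy()
    for _ in range(20): s=d/(1+c['k1']*(s**2).sum(1,keepdims=True))
    v=np.c_[s,np.ones(len(s))]@T[:3,:3].T
    return T[:3,3],v/np.linalg.norm(v,axis=1,keepdims=True)
def onz(c,T,uv,z):
    o,v=ray(c,T,uv);return o+v*((z-o[2])/v[:,2])[:,None]
E
python3 - <<'E'
from h import *
c,T=Tcam('top')
z=lambda x,y:(190+x/5,120+y/5)
# zoomed coords -> image
print('plate rim centre z6',onz(c,T,[z(160,396)],.006),'hub/bore top z36',onz(c,T,[z(157,391)],.036),'notch',onz(c,T,[z(126,357)],.006))
print('base corners z12',onz(c,T,[z(499,104),z(530,366),z(753,343),z(722,90)],.012))
cs,Ts=Tcam('scene')
# stereo of flange center: top (663,215), scene (520,332)/4
o1,v1=ray(c,T,[z(663,215)]);o2,v2=ray(cs,Ts,[(190+514/4,150+330/4)])
A=np.c_[v1[0],-v2[0]];t=np.linalg.lstsq(A,o2-o1,rcond=None)[0]
print(o1+t[0]*v1[0],o2+t[1]*v2[0])
print('others', onz(c,T,[z(440,470)],.046), onz(c,T,[z(376,268)],.006),onz(c,T,[z(305,552)],.02),onz(c,T,[z(-35,190)],.02))
S=telemetry.get_state();print(S['eef_pos'],Rn.from_euler('xyz',S['ee_rot']).as_matrix())
E
```

```text
plate rim centre z6 [[0.53320528 0.25010843 0.006     ]] hub/bore top z36 [[0.53384084 0.24991024 0.036     ]] notch [[0.55376011 0.26729464 0.006     ]]
base corners z12 [[ 0.68086177  0.0711056   0.012     ]
 [ 0.54392324  0.05935995  0.012     ]
 [ 0.55323733 -0.05729825  0.012     ]
 [ 0.68650066 -0.04648376  0.012     ]]
[0.60684714 0.00444978 0.11393105] [0.60805278 0.00375831 0.1142135 ]
others [[0.49059139 0.10943937 0.046     ]] [[0.59704579 0.1371191  0.006     ]] [[0.45137141 0.17736647 0.02      ]] [[0.64070889 0.34798277 0.02      ]]
[0.24333975 0.62959183 0.40469322] [[-2.19614760e-05  9.32747704e-01 -3.60529777e-01]
 [ 8.93544228e-05 -3.60529774e-01 -9.32747701e-01]
 [-9.99999996e-01 -5.26994464e-05 -7.54273667e-05]]
```

Emit:
play_rows --steps '[{"gripper":0.6,"ty":0.96,"tz":0.59,"tx":0.25},{"gripper":0.6,"ty":0.96,"tz":0.59,"tx":0.25},{"gripper":0.6,"ty":0.96,"tz":0.59,"tx":0.25},{"gripper":0.6,"ty":0.96,"tz":0.59,"tx":0.25},{"gripper":0.6,"ty":0.96,"tz":0.59,"tx":0.25},{"gripper":0.6,"ty":0.96,"tz":0.59,"tx":0.25},{"gripper":0.6,"ty":0.96,"tz":0.59,"tx":0.25},{"gripper":0.6,"ty":0.96,"tz":0.59,"tx":0.25},{"gripper":0.6,"ty":0.96,"tz":0.59,"tx":0.25},{"gripper":0.6,"ty":0.96,"tz":0.59,"tx":0.25},{"gripper":0.6,"ty":0.96,"tz":0.59,"tx":0.25},{"gripper":0.6,"ty":0.96,"tz":0.59,"tx":0.25},{"gripper":0.6,"ty":0.96,"tz":0.59,"tx":0.25},{"gripper":0.6,"ty":0.96,"tz":0.59,"tx":0.25},{"gripper":0.6,"ty":0.96,"tz":0.59,"tx":0.25},{"gripper":0.6,"ty":0.96,"tz":0.59,"tx":0.25},{"gripper":0.6,"ty":0.96,"tz":0.59,"tx":0.25},{"gripper":0.6,"ax":-1},{"gripper":0.6,"ax":-1},{"gripper":0.6,"ax":-1}]'

```text
invalid input
```

Emit:
play_rows --steps '[{"ax":-1},{"ax":-1},{"ax":-1},{"ax":-1},{"ax":-1},{"ax":-1},{"ax":-1},{},{}]'

```text
invalid input
```

```bash
python3 - <<'E'
from h import *
S=telemetry.get_state();print(S['t'],S['q'],S['eef_pos'],S['force'],S['moment'],S['width']);print(Rn.from_euler('xyz',S['ee_rot']).as_matrix())
im=save('wrist','w1.png')
for q in ('index_plate','hub_grip','notch'):
    print(q,[(np.round(d['location']),round(d['confidence'],2)) for d in finder.pinpoint(q,'wrist')][:3])
c,T=Tcam('wrist',S); np.savez('w1.npz',T=T)
E
```

```text
0.65 [ 1.49009526e+00  3.58561092e-01  1.19283907e-02 -3.09339821e-05
 -1.22407633e+00 -2.88124224e-01] [0.24333975 0.62959183 0.40469322] [ 0.3465981   0.26135885 -0.52162151] [-0.00990382  0.01296278 -0.01285016] 0.08763563486453649
[[-2.19614760e-05  9.32747704e-01 -3.60529777e-01]
 [ 8.93544228e-05 -3.60529774e-01 -9.32747701e-01]
 [-9.99999996e-01 -5.26994464e-05 -7.54273667e-05]]
index_plate []
hub_grip []
notch []
```

View pics/w1.png

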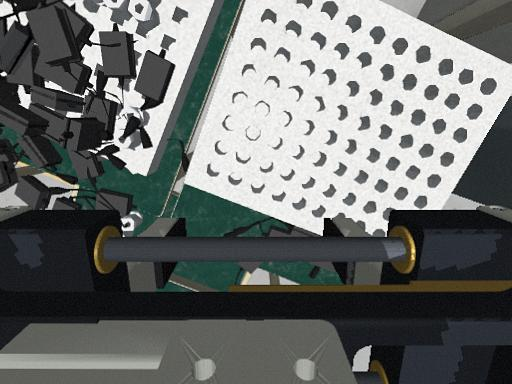

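Emit:
play_rows --steps '[{"gripper":0.6,"tx":0.25,"ty":0.96,"tz":0.59,"ax":0,"ay":0,"az":0},{"gripper":0.6,"tx":0.25,"ty":0.96,"tz":0.59,"ax":0,"ay":0,"az":0},{"gripper":0.6,"tx":0.25,"ty":0.96,"tz":0.59,"ax":0,"ay":0,"az":0},{"gripper":0.6,"tx":0.25,"ty":0.96,"tz":0.59,"ax":0,"ay":0,"az":0},{"gripper":0.6,"tx":0.25,"ty":0.96,"tz":0.59,"ax":0,"ay":0,"az":0},{"gripper":0.6,"tx":0.25,"ty":0.96,"tz":0.59,"ax":0,"ay":0,"az":0},{"gripper":0.6,"tx":0.25,"ty":0.96,"tz":0.59,"ax":0,"ay":0,"az":0},{"gripper":0.6,"tx":0.25,"ty":0.96,"tz":0.59,"ax":0,"ay":0,"az":0},{"gripper":0.6,"tx":0.25,"ty":0.96,"tz":0.59,"ax":0,"ay":0,"az":0},{"gripper":0.6,"tx":0.25,"ty":0.96,"tz":0.59,"ax":0,"ay":0,"az":0},{"gripper":0.6,"tx":0.25,"ty":0.96,"tz":0.59,"ax":0,"ay":0,"az":0},{"gripper":0.6,"tx":0.25,"ty":0.96,"tz":0.59,"ax":0,"ay":0,"az":0},{"gripper":0.6,"tx":0.25,"ty":0.96,"tz":0.59,"ax":0,"ay":0,"az":0},{"gripper":0.6,"tx":0.25,"ty":0.96,"tz":0.59,"ax":0,"ay":0,"az":0},{"gripper":0.6,"tx":0.25,"ty":0.96,"tz":0.59,"ax":0,"ay":0,"az":0},{"gripper":0.6,"tx":0.25,"ty":0.96,"tz":0.59,"ax":0,"ay":0,"az":0},{"gripper":0.6,"tx":0.25,"ty":0.96,"tz":0.59,"ax":0,"ay":0,"az":0}]'

```text
t: 2.27
eef_pos: [0.5342, 0.2475, 0.2984]
ee_rot: [2.562, 1.57, 0.622]
force: [0.6, 0.2, 0.2]
width: 0.0527
```

Emit:
play_rows --steps '[{"gripper":0.6,"tx":0,"ty":0,"tz":0,"ax":-1,"ay":0,"az":0},{"gripper":0.6,"tx":0,"ty":0,"tz":0,"ax":-1,"ay":0,"az":0},{"gripper":0.6,"tx":0,"ty":0,"tz":0,"ax":-1,"ay":0,"az":0},{"gripper":0.6,"tx":0,"ty":0,"tz":0,"ax":-1,"ay":0,"az":0},{"gripper":0.6,"tx":0,"ty":0,"tz":0,"ax":-1,"ay":0,"az":0},{"gripper":0.6,"tx":0,"ty":0,"tz":0,"ax":-1,"ay":0,"az":0},{"gripper":0.6,"tx":0,"ty":0,"tz":0,"ax":-1,"ay":0,"az":0},{"gripper":0.6,"tx":0,"ty":0,"tz":0,"ax":-1,"ay":0,"az":0},{"gripper":0.6,"tx":0,"ty":0,"tz":0,"ax":-1,"ay":0,"az":0},{"gripper":0.6,"tx":0,"ty":0,"tz":0,"ax":-1,"ay":0,"az":0},{"gripper":0.6,"tx":0,"ty":0,"tz":0,"ax":0,"ay":0,"az":0},{"gripper":0.6,"tx":0,"ty":0,"tz":0,"ax":0,"ay":0,"az":0}]'

```text
t: 3.27
eef_pos: [0.5335, 0.2486, 0.2985]
ee_rot: [1.564, 1.571, 0.669]
force: [0.6, 0.4, 0.3]
width: 0.0525
```

```bash
python3 - <<'E'
from h import *
S=telemetry.get_state();print(S['t'],S['q'],S['eef_pos'],S['force'],S['moment'],S['width']);print(Rn.from_euler('xyz',S['ee_rot']).as_matrix())
im=save('wrist','w1.png')
for q in ('index_plate','hub_grip','notch'):
    print(q,[(np.round(d['location']),round(d['confidence'],2)) for d in finder.pinpoint(q,'wrist')][:3])
c,T=Tcam('wrist',S); np.savez('w1.npz',T=T)
E
```

```text
3.2667 [ 7.67988120e-01  3.07818965e-01 -3.23703821e-01  1.75285189e-05
 -9.39131746e-01  1.47794509e+00] [0.53353124 0.24862128 0.29848687] [0.56281513 0.40036889 0.3390139 ] [-0.05447998  0.00833974 -0.02439284] 0.05252376909513471
[[ 1.11821392e-04  7.80614932e-01  6.25012252e-01]
 [ 8.83274946e-05  6.25012246e-01 -7.80614940e-01]
 [-9.99999990e-01  1.42495215e-04  9.39978022e-07]]
index_plate [(array([185., 252.]), 0.92)]
hub_grip [(array([208., 378.]), 0.84), (array([187., 254.]), 0.71)]
notch [(array([158., 253.]), 0.64)]
```

View pics/w1.png

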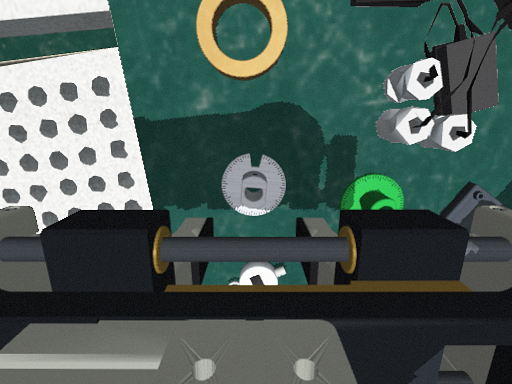

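```bash
python3 - <<'E'
from h import *
c=optics.calibration('wrist');T=np.load('w1.npz')['T']
im=cv2.imread('pics/w1.png').astype(int)
x0,y0=200,140
crop=im[y0:230,x0:310]
m=((crop.min(2)>95)&(np.ptp(crop,axis=2)<30)).astype(np.uint8)
n,l,st,_=cv2.connectedComponentsWithStats(m);k=1+st[1:,4].argmax();m=(l==k).astype(np.uint8)
cn=max(cv2.findContours(m,cv2.RETR_EXTERNAL,cv2.CHAIN_APPROX_NONE)[0],key=cv2.contourArea)[:,0]+[x0,y0]
P=onz(c,T,cn,.006)[:,:2]
def f(p): return np.linalg.norm(P-p,axis=1)-.034
r=least_squares(f,[.533,.25],loss='soft_l1',f_scale=.0005);print(r.x,np.median(abs(r.fun)))
d=P-r.x;rr=np.linalg.norm(d,axis=1);a=np.degrees(np.arctan2(d[:,1],d[:,0]))
s=(rr<.0325);print(len(P),np.c_[a[s],rr[s]*1e3].round(1)[:40])
big=cv2.resize(im[140:230,195:315].astype(np.uint8),(800,600),interpolation=cv2.INTER_CUBIC);cv2.imwrite('pics/w1z.png',big)
E
```

```text
[0.53609328 0.25185227] 0.0009634115784996483
196 [[ 143.3   32.1]
 [ 145.2   32.4]
 [ 149.5   32.2]
 [ 153.8   32.1]
 [ 165.1   32.3]
 [ 177.5   31.5]
 [-179.7   31.7]
 [-161.3   32.5]
 [-153.4   32.4]
 [-130.2   32.3]
 [-128.3   32.5]
 [-122.2   32.3]
 [-116.2   32.4]
 [-111.9   32.4]
 [  22.6   32.4]
 [  22.1   31.4]
 [  21.5   30.4]
 [  22.8   29.2]
 [  22.2   28.2]
 [  21.6   27.2]
 [  20.9   26.2]
 [  22.5   24.9]
 [  21.7   23.9]
 [  23.5   22.6]
 [  22.7   21.6]
 [  24.7   20.4]
 [  27.6   20.1]
 [  30.5   20. ]
 [  33.4   19.8]
 [  36.4   19.8]
 [  39.4   19.8]
 [  42.4   19.8]
 [  45.    20.9]
 [  47.4   22.1]
 [  47.    23.1]
 [  46.6   24.2]
 [  46.3   25.2]
 [  46.    26.2]
 [  45.7   27.2]
 [  45.5   28.2]]
```

View pics/w1z.png

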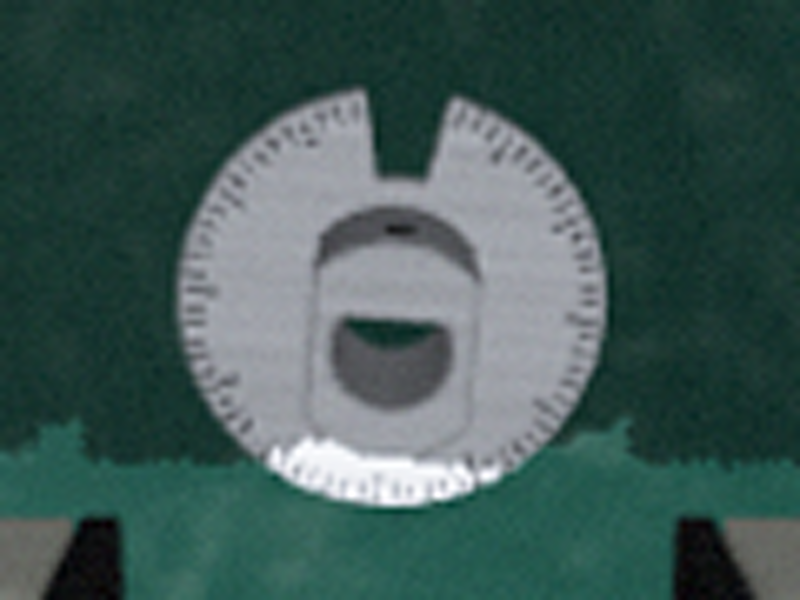

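```bash
python3 - <<'E'
from h import *
c=optics.calibration('wrist');T=np.load('w1.npz')['T']
S=telemetry.get_state();R=Rn.from_euler('xyz',S['ee_rot']).as_matrix()
z=lambda x,y:(195+x/6.667-.4,140+y/6.667-.4)
p=onz(c,T,[z(392,508)],.006)[0];print('from bottom',p+.034*R[:,1])
l=onz(c,T,[z(178,305),z(607,305)],.006);print('width',np.linalg.norm(l[0]-l[1]),l.mean(0))
# hub top: flats' lines, hub extents at z=.036: left 312,right 478 ; bore lower edge
l=onz(c,T,[z(313,300),z(480,300)],.036);print('hub w',np.linalg.norm(l[0]-l[1]))
b=onz(c,T,[z(392,410),z(394,452),z(394,238),z(393,318)],.036);
for q in b: print((q-S['eef_pos'])@R*1e3)
for q,zz in (((392,508),.006),((400,178),.006),((410,90),0)): print(q,(onz(c,T,[z(*q)],zz)[0]-S['eef_pos'])@R*1e3)
nt=onz(c,T,[z(375,178),z(428,180),z(368,95),z(445,100)],.006);d=nt-S['eef_pos'];print((d@R*1e3).round(1))
# synthetic
E
```

```text
from bottom [0.53637996 0.25194061 0.00600343]
width 0.06778261241379582 [0.53643826 0.251823   0.006     ]
hub w 0.023452239482544546
[262.44993271  -4.03356042  -0.68602999]
[262.44929295 -10.33030132  -0.40719777]
[262.45244408  20.94816123  -0.37421596]
[262.45129201   9.48612356  -0.52709978]
(392, 508) [292.447345   -29.7336032   -0.78002918]
(400, 178) [292.4527828   24.47838283   0.53346815]
(410, 90) [298.45405462  37.39666419   2.11592095]
[[292.5  24.5  -3.3]
 [292.5  24.2   4.9]
 [292.5  37.3  -4.4]
 [292.5  36.5   7.4]]
```

Emit:
play_rows --steps '[{"gripper":0.6,"tx":0,"ty":0.16,"tz":0,"ax":0.7,"ay":0,"az":0},{"gripper":0.6,"tx":0.8,"ty":0,"tz":0,"ax":0,"ay":0,"az":0},{"gripper":0.6,"tx":0.8,"ty":0,"tz":0,"ax":0,"ay":0,"az":0},{"gripper":0.6,"tx":0.8,"ty":0,"tz":0,"ax":0,"ay":0,"az":0},{"gripper":0.6,"tx":0,"ty":0,"tz":0,"ax":0,"ay":0,"az":0},{"gripper":0.6,"tx":0,"ty":0,"tz":0,"ax":0,"ay":0,"az":0}]'

```text
t: 3.97
eef_pos: [0.5365, 0.2509, 0.2378]
ee_rot: [-1.351, 1.568, -2.317]
force: [0.5, 0.3, 0.1]
width: 0.0523
```

```bash
python3 - <<'E'
from h import *
S=telemetry.get_state();print(S['t'],S['eef_pos'],S['force'],S['width'])
im=save('wrist','w2.png')
c,T=Tcam('wrist',S); np.savez('w2.npz',T=T,p=S['eef_pos'],e=S['ee_rot'])
cv2.imwrite('pics/w2z.png',cv2.resize(im[80:290,120:400,::-1],(800,600),interpolation=cv2.INTER_CUBIC))
E
```

```text
3.9667 [0.5364771  0.25094288 0.23778487] [0.49859591 0.34832284 0.13900903] 0.05232439370877646
```

View pics/w2z.png

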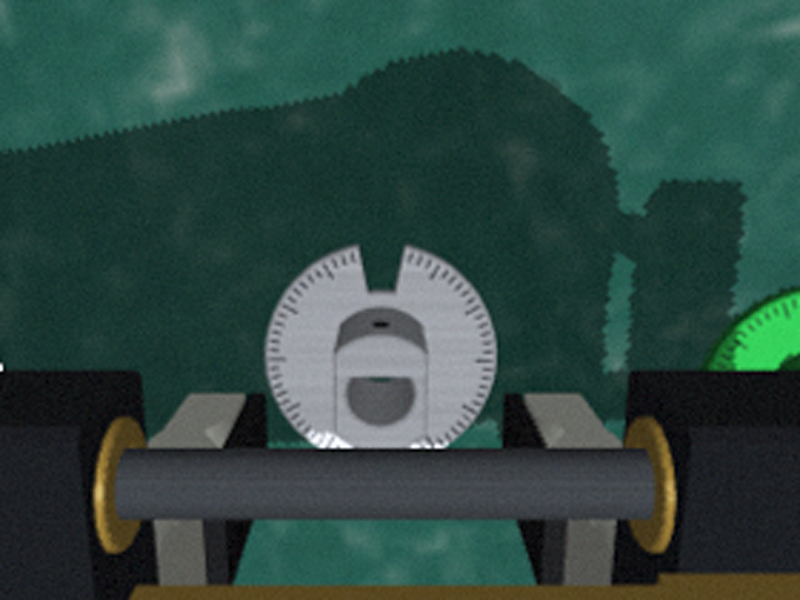

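```bash
python3 - <<'E'
from h import *
c=optics.calibration('wrist');d=np.load('w2.npz');T=d['T'];R=Rn.from_euler('xyz',d['e']).as_matrix()
z=lambda x,y:(120+x/2.857-.33,80+y/2.857-.33)
for n,q,h,off in (('bore low',(381,425),.036,8.6),('flat',(381,380),.036,-4.6),('hubtop far',(381,334),.036,-16),('notch in',(381,290),.006,-20),('L',(266,352),.006,0),('R',(496,352),.006,0)):
    v=(onz(c,T,[z(*q)],h)[0]-d['p'])@R*1e3;print(n,v.round(1),(v[1]+off).round(1))
E
```

```text
bore low [201.8  -6.6  -0.9] 2.0
flat [201.8   5.5  -0.9] 0.9
hubtop far [201.7  17.6  -0.9] 1.6
notch in [231.7  22.2  -1. ] 2.2
L [231.8   3.7 -34.5] 3.7
R [231.8   3.7  32.5] 3.7
```

Emit:
play_rows --steps '[{"gripper":0.6,"tx":0.5,"ty":0.06,"tz":-0.03,"ax":0,"ay":0,"az":0},{"gripper":0.6,"tx":0.6,"ty":0,"tz":0,"ax":0,"ay":0,"az":0},{"gripper":0.6,"tx":0.6,"ty":0,"tz":0,"ax":0,"ay":0,"az":0},{"gripper":0.6,"tx":0.35,"ty":0,"tz":0,"ax":0,"ay":0,"az":0},{"gripper":0.6,"tx":0,"ty":0,"tz":0,"ax":0,"ay":0,"az":0},{"gripper":0.6,"tx":0,"ty":0,"tz":0,"ax":0,"ay":0,"az":0}]'

```text
t: 4.52
eef_pos: [0.5378, 0.2528, 0.1879]
ee_rot: [1.209, 1.57, 0.244]
force: [0.3, -0.7, 0.7]
width: 0.0524
```

Emit:
play_rows --newtons 45 --steps '[{"gripper":0.2,"tx":0,"ty":0,"tz":0,"ax":0,"ay":0,"az":0},{"gripper":0.1,"tx":0,"ty":0,"tz":0,"ax":0,"ay":0,"az":0},{"gripper":0.0,"tx":0,"ty":0,"tz":0,"ax":0,"ay":0,"az":0},{"gripper":0.0,"tx":0,"ty":0,"tz":0,"ax":0,"ay":0,"az":0},{"gripper":0.0,"tx":0,"ty":0,"tz":0,"ax":0,"ay":0,"az":0},{"gripper":0.0,"tx":0,"ty":0,"tz":0,"ax":0,"ay":0,"az":0}]'

```text
t: 5.02
eef_pos: [0.5375, 0.2527, 0.1876]
ee_rot: [1.579, 1.57, 0.614]
force: [-1.6, 0.9, 2.3]
width: 0.0239
```

Emit:
play_rows --steps '[{"gripper":0.0,"tx":-0.5,"ty":0,"tz":0,"ax":0,"ay":0,"az":0},{"gripper":0.0,"tx":-1,"ty":0,"tz":0,"ax":0,"ay":0,"az":0},{"gripper":0.0,"tx":-1,"ty":0,"tz":0,"ax":0,"ay":0,"az":0},{"gripper":0.0,"tx":-1,"ty":0,"tz":0,"ax":0,"ay":0,"az":0},{"gripper":0.0,"tx":-1,"ty":0,"tz":0,"ax":0,"ay":0,"az":0},{"gripper":0.0,"tx":-1,"ty":0,"tz":0,"ax":0,"ay":0,"az":0},{"gripper":0.0,"tx":0,"ty":0,"tz":0,"ax":0,"ay":0,"az":0},{"gripper":0.0,"tx":0,"ty":0,"tz":0,"ax":0,"ay":0,"az":0}]'

```text
t: 5.68
eef_pos: [0.5375, 0.2527, 0.326]
ee_rot: [1.804, 1.568, 0.838]
force: [0.5, 0.5, -3.1]
width: 0.0241
```

```bash
python3 - <<'E'
from h import *
S=telemetry.get_state();print(S['t'],S['q'],S['eef_pos'],S['force'],S['width'])
print(Rn.from_euler('xyz',S['ee_rot']).as_matrix().round(4))
im=save('wrist','w3.png')
cv2.imwrite('pics/w3z.png',cv2.resize(im[80:290,120:400,::-1],(800,600),interpolation=cv2.INTER_CUBIC))
E
```

```text
5.6833 [ 7.68265937e-01  2.88088679e-01 -2.80524255e-01 -2.42943576e-04
 -9.99265534e-01  1.40762659e+00] [0.53749345 0.25272573 0.32599606] [ 0.47289733  0.46227437 -3.05562376] 0.02405895165799477
[[ 2.000e-03  8.225e-01  5.687e-01]
 [ 2.200e-03  5.687e-01 -8.225e-01]
 [-1.000e+00  2.800e-03 -7.000e-04]]
```

View pics/w3z.png

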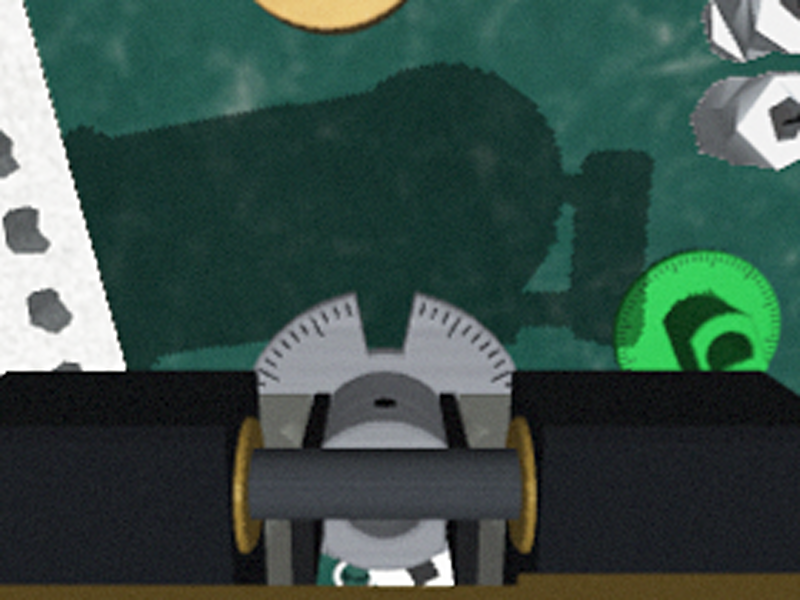

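```bash
cat >> h.py <<'E'
def face(yaw,lean=np.radians(35)):
    u=Rn.from_euler('z',yaw).apply([np.cos(lean),0,np.sin(lean)]);n=Rn.from_euler('z',yaw).apply([-np.sin(lean),0,np.cos(lean)])
    return np.c_[u,np.cross(n,u),n]
def toolR(yaw,ang=0.):  # ang: plate angle about face z
    F=face(yaw)@Rn.from_euler('z',ang).as_matrix()
    return np.c_[-F[:,2],F[:,0],-F[:,1]]
def st():
    S=telemetry.get_state();return S,np.array(S['eef_pos']),Rn.from_euler('xyz',S['ee_rot']).as_matrix()
def togo(p,R,tp,tR):
    print('turn units',(Rn.from_matrix(R.T@tR).as_rotvec()*180/np.pi/6).round(2),'shift(units) in cur',((tp-p)@R/.025).round(2),'in target',((tp-p)@tR/.025).round(2))
E
python3 - <<'E'
from h import *
S,p,R=st();c,T=Tcam('wrist',S)
z=lambda x,y:(120+x/2.857-.33,80+y/2.857-.33)
o,v=ray(c,c['mount'],[z(386,350),z(357,293),z(414,293),z(257,357),z(514,357),z(386,372)])
for n,x in (('inner',181.6),('rimL',181.6),('rimR',181.6),('l',181.6),('r',181.6),('hub36',151.6)):
    i=['inner','rimL','rimR','l','r','hub36'].index(n);print(n,((o+v[i]*((x/1e3-o[0])/v[i,0]))*1e3).round(1))
tR=toolR(np.radians(4.5));P0=np.array([.608,.004,.12])
togo(p,R,P0-tR@[.28,.04,0],tR)
E
```

```text
inner [181.6  19.6   0.3]
rimL [181.6  32.6  -6.1]
rimR [181.6  32.6   6.3]
l [181.6  18.  -28.4]
r [181.6  18.   28.7]
hub36 [151.6  24.6   0.2]
turn units [ 4.86 -1.54  5.7 ] shift(units) in cur [ -0.08 -10.     5.9 ] in target [-3.32 -4.61 10.13]
```

Emit:
play_rows --steps '[{"gripper":0.0,"tx":0,"ty":0,"tz":0,"ax":1,"ay":0,"az":0},{"gripper":0.0,"tx":0,"ty":0,"tz":0,"ax":1,"ay":0,"az":0},{"gripper":0.0,"tx":0,"ty":0,"tz":0,"ax":1,"ay":0,"az":0},{"gripper":0.0,"tx":0,"ty":0,"tz":0,"ax":1,"ay":0,"az":0},{"gripper":0.0,"tx":0,"ty":0,"tz":0,"ax":1,"ay":0,"az":0},{"gripper":0.0,"tx":0,"ty":0,"tz":0,"ax":0,"ay":0,"az":0.97},{"gripper":0.0,"tx":0,"ty":0,"tz":0,"ax":0,"ay":0,"az":0.97},{"gripper":0.0,"tx":0,"ty":0,"tz":0,"ax":0,"ay":0,"az":0.97},{"gripper":0.0,"tx":0,"ty":0,"tz":0,"ax":0,"ay":0,"az":0.97},{"gripper":0.0,"tx":0,"ty":0,"tz":0,"ax":0,"ay":0,"az":0.97},{"gripper":0.0,"tx":0,"ty":0,"tz":0,"ax":0,"ay":0,"az":0.97}]'

```text
t: 6.65
eef_pos: [0.5486, 0.2451, 0.3302]
ee_rot: [1.53, 1.082, 0.028]
force: [3.6, -2.0, 0.5]
width: 0.0237
```

Emit:
play_rows --steps '[{"gripper":0.0,"tx":-0.33,"ty":-0.46,"tz":1,"ax":0,"ay":0,"az":0},{"gripper":0.0,"tx":-0.33,"ty":-0.46,"tz":1,"ax":0,"ay":0,"az":0},{"gripper":0.0,"tx":-0.33,"ty":-0.46,"tz":1,"ax":0,"ay":0,"az":0},{"gripper":0.0,"tx":-0.33,"ty":-0.46,"tz":1,"ax":0,"ay":0,"az":0},{"gripper":0.0,"tx":-0.33,"ty":-0.46,"tz":1,"ax":0,"ay":0,"az":0},{"gripper":0.0,"tx":-0.33,"ty":-0.46,"tz":1,"ax":0,"ay":0,"az":0},{"gripper":0.0,"tx":-0.33,"ty":-0.46,"tz":1,"ax":0,"ay":0,"az":0},{"gripper":0.0,"tx":-0.33,"ty":-0.46,"tz":1,"ax":0,"ay":0,"az":0},{"gripper":0.0,"tx":-0.33,"ty":-0.46,"tz":1,"ax":0,"ay":0,"az":0},{"gripper":0.0,"tx":-0.33,"ty":-0.46,"tz":1,"ax":0,"ay":0,"az":0},{"gripper":0.0,"tx":0,"ty":0,"tz":0,"ax":0,"ay":0,"az":0},{"gripper":0.0,"tx":0,"ty":0,"tz":0,"ax":0,"ay":0,"az":0}]'

```text
t: 7.65
eef_pos: [0.4252, -0.0141, 0.3552]
ee_rot: [1.533, 1.08, 0.027]
force: [1.2, -0.2, -1.9]
width: 0.0233
```

```bash
python3 - <<'E'
from h import *
S,p,R=st();print(S['t'],S['q'],p,S['force'],S['width'])
print(R.round(4))
im=save('wrist','w4.png');np.savez('w4.npz',p=p,R=R,T=Tcam('wrist',S)[1])
for q in ('shaft_tip','spindle_face','plunger'):
    print(q,[(np.round(d['location']),round(d['confidence'],2)) for d in finder.pinpoint(q,'wrist')][:3])
E
```

```text
7.65 [ 0.46092811 -0.18198363 -0.97618431  0.56314966 -0.37978887  0.68995454] [ 0.42516378 -0.01412219  0.35515715] [ 1.1672607  -0.18040563 -1.93192489] 0.023258794935180988
[[ 0.4707  0.8802  0.0601]
 [ 0.0128  0.0613 -0.998 ]
 [-0.8822  0.4706  0.0176]]
shaft_tip [(array([144., 241.]), 0.91), (array([164., 242.]), 0.22)]
spindle_face [(array([143., 241.]), 0.79)]Traceback (most recent call last):
  File "<stdin>", line 6, in <module>
ValueError: it knows: coupling, hub_grip, index_plate, notch, rotary_head, shaft_tip, spindle_face, tally_counter, tape
```

View pics/w4.png

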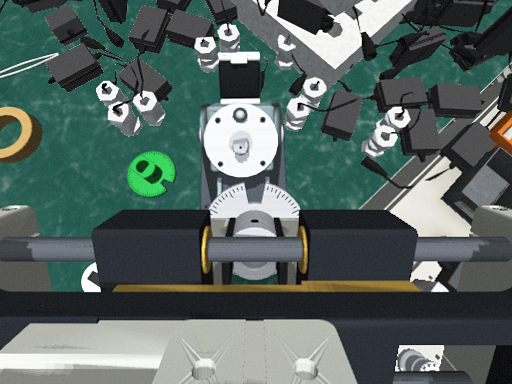

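```bash
cat > kin.py <<'E'
from h import *
def Rx(a):return Rn.from_euler('x',a).as_matrix()
def Ry(a):return Rn.from_euler('y',a).as_matrix()
def Rz(a):return Rn.from_euler('z',a).as_matrix()
# pitch about +y declines (x->-z)
def fk(q,k):
    a1,h,L2,L3,e,d,d6=k
    R1=Rz(q[0]); dec=q[1]-q[2]
    w=np.array([a1+L2*np.sin(q[1])+L3*np.cos(dec)+e*np.sin(dec), -d, h+L2*np.cos(q[1])-L3*np.sin(dec)+e*np.cos(dec)])
    R=R1@Ry(dec)@Rx(s4*q[3])@Ry(-q[4])@Rx(s6*q[5])
    return R1@w+R[:,0]*d6, R
s4=1;s6=1
E
python3 - <<'E'
import kin
from kin import *
d=np.load('w4.npz')
Q=[[1.49009526,.358561092,.0119283907,-3.09e-5,-1.22407633,-.288124],[.76798812,.307818965,-.323703821,1.75e-5,-.939131746,1.477945],[.768265937,.288088679,-.280524255,-.000242943576,-.999265534,1.40762659],[0.46092811,-0.18198363,-0.97618431,0.56314966,-0.37978887,0.68995454]]
P=[[.24333975,.62959183,.40469322],[.53353124,.24862128,.29848687],[.53749345,.25272573,.32599606],d['p']]
X=[[-2e-5,8.9e-5,-1],[1e-4,9e-5,-1],[.002,.0022,-1],d['R'][:,0]]
for a in (1,-1):
    kin.s4=a; R=fk(Q[3],[0]*7)[1];print(a,R[:,0],d['R'][:,0])
    for b in (1,-1):
        kin.s6=b;print(b,(fk(Q[3],[0]*7)[1]).round(3).tolist(),(fk(Q[1],[0]*7)[1]).round(3).tolist())
E
```

```text
1 [ 0.29468916  0.36731688 -0.8821772 ] [ 0.47074358  0.01280103 -0.8821772 ]
1 [[0.295, 0.581, 0.759], [0.367, 0.664, -0.651], [-0.882, 0.471, -0.018]] [[0.0, 0.652, 0.758], [0.0, 0.758, -0.652], [-1.0, 0.0, -0.0]]
-1 [[0.295, -0.635, 0.714], [0.367, 0.765, 0.529], [-0.882, 0.107, 0.459]] [[0.0, -0.781, -0.625], [0.0, -0.625, 0.781], [-1.0, -0.0, 0.0]]
-1 [ 0.47074358  0.01280103 -0.8821772 ] [ 0.47074358  0.01280103 -0.8821772 ]
1 [[0.471, -0.226, 0.853], [0.013, 0.968, 0.25], [-0.882, -0.107, 0.459]] [[0.0, 0.652, 0.758], [0.0, 0.758, -0.652], [-1.0, 0.0, 0.0]]
-1 [[0.471, -0.88, -0.06], [0.013, -0.061, 0.998], [-0.882, -0.471, -0.018]] [[0.0, -0.781, -0.625], [0.0, -0.625, 0.781], [-1.0, -0.0, -0.0]]
```

```bash
sed -i 's/^s4=1;s6=1/s4=-1;s6=-1/; s/Rx(s6\*q\[5\])/Rx(s6*q[5]+np.pi)/' kin.py
cat >> kin.py <<'E'
LO=np.array([-3.07,-1.43,-1.02,-3.03,-3.05,-3.03]);HI=np.array([3.07,2.12,1.25,1.67,0,3.03])
def ik(p,R,k,q0):
    def f(q):
        a,b=fk(q,k);return np.r_[(a-p)*10,Rn.from_matrix(b.T@R).as_rotvec()]
    r=least_squares(f,np.clip(q0,LO+.001,HI-.001),bounds=(LO,HI));return r.x,np.linalg.norm(r.fun)
E
python3 - <<'E'
from kin import *
d=np.load('w4.npz')
Q=[[1.49009526,.358561092,.0119283907,-3.09e-5,-1.22407633,-.288124],[.76798812,.307818965,-.323703821,1.75e-5,-.939131746,1.477945],[.768265937,.288088679,-.280524255,-.000242943576,-.999265534,1.40762659],[0.46092811,-0.18198363,-0.97618431,0.56314966,-0.37978887,0.68995454]]
P=[[.24333975,.62959183,.40469322],[.53353124,.24862128,.29848687],[.53749345,.25272573,.32599606],d['p']]
f=lambda k:np.concatenate([fk(q,k)[0]-p for q,p in zip(Q,P)])
r=least_squares(f,[0,.3,.35,.35,0,.19,.08]);print(r.x,abs(r.fun).max(),np.linalg.svd(r.jac)[1])
k=r.x;np.save('k.npy',k)
P0=np.array([.608,.004,.12]);yaw=np.radians(4.5)
for off in (.1876,.2076,.215,.23,.28):
  for ang in range(-60,61,30):
    R=toolR(yaw,np.radians(ang))
    for fl in (0,1):
        RR=R@np.diag([1,-1,-1]) if fl else R
        best=min((ik(P0-R[:,0]*off,RR,k,q0) for q0 in (Q[3],[.4,0,-.7,-2.5,-.4,-2],[.4,0,-.7,.5,-.4,-2],[.4,0,-.7,-2.5,-.4,2])),key=lambda t:t[1])
        print(off,ang,fl,best[0].round(2),round(best[1],4))
E
```

```text
[ 0.23433699  0.41058471  0.40248603  0.3394999  -0.13215462  0.18632662
  0.16086699] 0.02770071055976825 [3.92999773 2.8495699  2.00162846 0.5788912  0.26215467 0.1312587
 0.08650893]
0.1876 -60 0 [ 0.44  0.36 -0.81  1.67 -0.19 -1.48] 0.1642
0.1876 -60 1 [ 0.44  0.36 -0.81  1.67 -0.19  1.66] 0.1642
0.1876 -30 0 [ 0.44  0.36 -0.81  1.67 -0.19 -0.95] 0.1642
0.1876 -30 1 [ 0.44  0.36 -0.81  1.67 -0.19  2.19] 0.1642
0.1876 0 0 [ 0.44  0.36 -0.81  1.67 -0.19 -0.43] 0.1642
0.1876 0 1 [ 0.36  0.44 -0.82 -3.03 -0.25  1.23] 0.1914
0.1876 30 0 [ 0.44  0.36 -0.81  1.67 -0.19  0.09] 0.1642
0.1876 30 1 [ 0.43  0.36 -0.8   1.67 -0.19 -3.03] 0.1651
0.1876 60 0 [ 0.44  0.36 -0.81  1.67 -0.19  0.62] 0.1642
0.1876 60 1 [ 0.44  0.36 -0.81  1.67 -0.19 -2.53] 0.1642
0.2076 -60 0 [ 0.45  0.27 -0.86  1.67 -0.2  -1.48] 0.1191
0.2076 -60 1 [ 0.45  0.27 -0.86  1.67 -0.2   1.66] 0.1191
0.2076 -30 0 [ 0.45  0.27 -0.86  1.67 -0.2  -0.96] 0.1191
0.2076 -30 1 [ 0.45  0.27 -0.86  1.67 -0.2   2.18] 0.1191
0.2076 0 0 [ 0.45  0.27 -0.86  1.67 -0.2  -0.43] 0.1191
0.2076 0 1 [ 0.43  0.24 -0.83  1.16 -0.15 -3.03] 0.164
[... 1167 characters left out ...]
.09] 0.0561
0.23 30 1 [ 0.47  0.15 -0.91  1.65 -0.21 -3.03] 0.0582
0.23 60 0 [ 0.47  0.16 -0.91  1.67 -0.22  0.61] 0.0561
0.23 60 1 [ 0.47  0.16 -0.91  1.67 -0.22 -2.53] 0.0561
0.28 -60 0 [ 0.51 -0.28 -0.96  0.65 -0.4  -0.45] 0.0
0.28 -60 1 [ 0.51 -0.28 -0.96  0.65 -0.4   2.69] 0.0
0.28 -30 0 [ 0.51 -0.28 -0.96  0.65 -0.4   0.07] 0.0
0.28 -30 1 [ 0.5  -0.28 -0.96  0.62 -0.41 -3.03] 0.009
0.28 0 0 [ 0.51 -0.28 -0.96  0.65 -0.4   0.6 ] 0.0
0.28 0 1 [ 0.51 -0.28 -0.96  0.65 -0.4  -2.54] 0.0
0.28 30 0 [ 0.51 -0.28 -0.96  0.65 -0.4   1.12] 0.0
0.28 30 1 [ 0.51 -0.28 -0.96  0.65 -0.4  -2.02] 0.0
0.28 60 0 [ 0.51 -0.28 -0.96  0.65 -0.4   1.65] 0.0
0.28 60 1 [ 0.51 -0.28 -0.96  0.65 -0.4  -1.5 ] 0.0
```

```bash
cat > fit.py <<'E'
from kin import *
import kin
d=np.load('w4.npz')
Q=[[1.49009526,.358561092,.0119283907,-3.09e-5,-1.22407633,-.288124],[.76798812,.307818965,-.323703821,1.75e-5,-.939131746,1.477945],[.768265937,.288088679,-.280524255,-.000242943576,-.999265534,1.40762659],[0.46092811,-0.18198363,-0.97618431,0.56314966,-0.37978887,0.68995454]]
P=[[.24333975,.62959183,.40469322],[.53353124,.24862128,.29848687],[.53749345,.25272573,.32599606],d['p']]
E
sed -i 's/    a1,h,L2,L3,e,d,d6=k/    a1,h,L2,L3,e,d,d6,d4=k/; s/R=R1@Ry(dec)@Rx(s4\*q\[3\])@Ry/R4=R1@Ry(dec)@Rx(s4*q[3]);R=R4@Ry/; s/return R1@w+R\[:,0\]\*d6/return R1@w-R4[:,1]*d4+R[:,0]*d6/' kin.py
python3 - <<'E'
from fit import *
for fr in ((0,),(4,),(0,4),()):   # params fixed at 0
  for fixd in ('d','d4','both'):
    idx=[i for i in range(8) if i not in fr and not(fixd=='d' and i==7) and not(fixd=='d4' and i==5)]
    def full(x): k=np.zeros(8);k[idx]=x;return k
    f=lambda x:np.r_[np.concatenate([fk(q,full(x))[0]-p for q,p in zip(Q,P)]),1e-4*(x-x0)]
    x0=np.array([0,.3,.35,.35,0,.1,.08,.1])[idx]
    r=least_squares(f,x0);print(fr,fixd,full(r.x).round(4),abs(r.fun[:12]).max().round(5))
E
```

```text
(0,) d [0.     0.3013 0.6264 0.4373 0.0297 0.1769 0.3516 0.    ] 0.0445
(0,) d4 [ 0.      0.1988  0.6016  0.4636 -0.      0.      0.1999  0.1918] 0.0
(0,) both [ 0.      0.1988  0.6016  0.4636 -0.      0.      0.1999  0.1918] 0.0
(4,) d [0.1601 0.2191 0.5197 0.3089 0.     0.184  0.2085 0.    ] 0.02921
(4,) d4 [0.     0.1988 0.6016 0.4636 0.     0.     0.1999 0.1918] 0.0
(4,) both [0.     0.1988 0.6016 0.4636 0.     0.     0.1999 0.1918] 0.0
(0, 4) d [0.     0.3589 0.6094 0.4599 0.     0.1767 0.3563 0.    ] 0.04524
(0, 4) d4 [0.     0.1988 0.6016 0.4636 0.     0.     0.1999 0.1918] 0.0
(0, 4) both [0.     0.1988 0.6016 0.4636 0.     0.     0.1999 0.1918] 0.0
() d [ 0.2343  0.4106  0.4025  0.3395 -0.1322  0.1863  0.1609  0.    ] 0.0277
() d4 [ 0.      0.1988  0.6016  0.4636 -0.      0.      0.1999  0.1918] 0.0
() both [ 0.      0.1988  0.6016  0.4636 -0.      0.      0.1999  0.1918] 0.0
```

```bash
cat > ikt.py <<'E'
from fit import *
k=np.array([0,.1988,.6016,.4636,0,0,.1999,.1918])
f=lambda x:np.concatenate([fk(q,np.r_[0,x[:3],0,0,x[3:]])[0]-p for q,p in zip(Q,P)])
x=least_squares(f,k[[1,2,3,6,7]]).x;k=np.r_[0,x[:3],0,0,x[3:]]
rng=np.random.default_rng(0)
SE=[Q[3],Q[1]]+[rng.uniform(LO,HI) for _ in range(10)]
def sols(p,R):
    out=[]
    for s in SE:
        q,e=ik(p,R,k,s)
        if e<1e-3 and not any(np.abs(q-o).max()<.05 for o in out): out.append(q)
    return out
E
python3 - <<'E'
from ikt import *
P0=np.array([.608,.004,.12]);yaw=np.radians(4.5)
for off in (.1876,.2176,.28):
  for ang in (-60,0,60):
    R=toolR(yaw,np.radians(ang))
    for fl in (0,1):
        RR=R@np.diag([1,-1,-1]) if fl else R
        for q in sols(P0-R[:,0]*off,RR): print(off,ang,fl,q.round(2))
E
python3 - <<'E'
from ikt import *
print(k)
S,p,R=st();print([ (q.round(2)) for q in sols(p,R)])
P0=np.array([.608,.004,.12]);yaw=np.radians(4.5)
for off in (.1876,.2176,.28):
  for ang in (-60,0,60):
    R=toolR(yaw,np.radians(ang))
    r=sorted([ik(P0-R[:,0]*off,R,k,s) for s in SE],key=lambda t:t[1])[:3]
    for q,e in r: print(off,ang,q.round(2),round(e,4), (fk(q,k)[0]-P0+R[:,0]*off).round(4))
E
```

```text
[0.         0.1988     0.60160001 0.46359999 0.         0.
 0.19994101 0.1918    ]
[array([ 0.46, -0.18, -0.97,  0.56, -0.38,  0.69])]
0.1876 -60 [ 0.33  0.09 -0.94  0.52 -0.03 -0.21] 0.1549 [ 0.0006 -0.0013  0.0017]
0.1876 -60 [ 0.33  0.09 -0.94  0.52 -0.03 -0.21] 0.1549 [ 0.0006 -0.0013  0.0017]
0.1876 -60 [ 0.33  0.09 -0.94  0.52 -0.03 -0.21] 0.1549 [ 0.0006 -0.0013  0.0017]
0.1876 0 [ 0.33  0.09 -0.94  0.52 -0.03  0.83] 0.1549 [ 0.0006 -0.0013  0.0017]
0.1876 0 [ 0.33  0.09 -0.94  0.52 -0.03  0.83] 0.1549 [ 0.0006 -0.0013  0.0017]
0.1876 0 [ 0.33  0.09 -0.94  0.52 -0.03  0.83] 0.1549 [ 0.0006 -0.0013  0.0017]
0.1876 60 [ 0.33  0.09 -0.94  0.52 -0.03  1.88] 0.1549 [ 0.0006 -0.0013  0.0017]
0.1876 60 [ 0.33  0.09 -0.94  0.52 -0.03  1.88] 0.1549 [ 0.0006 -0.0013  0.0017]
0.1876 60 [ 0.33  0.09 -0.94  0.52 -0.03  1.88] 0.1549 [ 0.0006 -0.0013  0.0017]
0.2176 -60 [ 0.27  0.01 -1.02  0.83 -0.04 -0.47] 0.1232 [ 0.0004 -0.0008  0.002 ]
0.2176 -60 [ 0.27  0.01 -1.02  0.83 -0.04 -0.47] 0.1232 [ 0.0004 -0.0008  0.002 ]
0.2176 -60 [ 0.27  0.01 -1.02  0.83 -0.04 -0.47] 0.1232 [ 0.0004 -0.0008
[... 494 characters left out ...]
.28 -60 [ 0.36 -0.14 -1.02  0.74 -0.18 -0.45] 0.054 [ 0.0004 -0.0003  0.001 ]
0.28 -60 [ 0.36 -0.14 -1.02  0.74 -0.18 -0.45] 0.054 [ 0.0004 -0.0003  0.001 ]
0.28 -60 [ 0.36 -0.14 -1.02  0.74 -0.18 -0.45] 0.054 [ 0.0004 -0.0003  0.001 ]
0.28 0 [ 0.36 -0.14 -1.02  0.74 -0.18  0.6 ] 0.054 [ 0.0004 -0.0003  0.001 ]
0.28 0 [ 0.36 -0.14 -1.02  0.74 -0.18  0.6 ] 0.054 [ 0.0004 -0.0003  0.001 ]
0.28 0 [ 0.36 -0.14 -1.02  0.74 -0.18  0.6 ] 0.054 [ 0.0004 -0.0003  0.001 ]
0.28 60 [ 0.36 -0.14 -1.02  0.74 -0.18  1.65] 0.054 [ 0.0004 -0.0003  0.001 ]
0.28 60 [ 0.36 -0.14 -1.02  0.74 -0.18  1.65] 0.054 [ 0.0004 -0.0003  0.001 ]
0.28 60 [ 0.36 -0.14 -1.02  0.74 -0.18  1.65] 0.054 [ 0.0004 -0.0003  0.001 ]
```

```bash
cat > s.py <<'E'
from ikt import *
P0=np.array([.608,.004,.12]);yaw=np.radians(4.5)
rng=np.random.default_rng(1)
SE2=[np.array([a,b,c,d,e,f]) for a in(-.5,.3) for b in(-.2,.5) for c in (-.8,-.2) for d in(-2.7,-2,-1,0,1) for e in (-.3,-1) for f in (-1.5,1.5)]
for off in (.1876,.23):
    R=toolR(yaw,0)
    out=[]
    for s in SE2:
        q,e=ik(P0-R[:,0]*off,R,k,s)
        if e<.05 and not any(np.abs(q-o[0]).max()<.05 for o in out): out.append((q,e))
    for q,e in sorted(out,key=lambda t:t[1]): print(off,q.round(2),round(e,4))
E
time timeout 500 python3 s.py
```

```text
real	0m9.210s
user	0m9.841s
sys	0m0.061s
```

```bash
cat > s2.py <<'E'
from ikt import *
import kin
P0=np.array([.608,.004,.12]);yaw=np.radians(4.5)
kin.LO[:]=-3.2;kin.HI[:]=3.2
SE2=[np.array([a,b,c,d,e,f]) for a in(-.5,.3) for b in(-.2,.5) for c in (-.8,-.2) for d in(-2.7,-1.5,0,1.5) for e in (-.6,.6) for f in (-1.5,1.5)]
for off in (.1876,):
    R=toolR(yaw,0)
    out=[]
    for s in SE2:
        q,e=ik(P0-R[:,0]*off,R,k,s)
        if e<1e-3 and not any(np.abs(q-o[0]).max()<.05 for o in out): out.append((q,e))
    for q,e in sorted(out,key=lambda t:t[1]): print(off,q.round(2),round(e,4))
E
timeout 500 python3 s2.py
cat > plan.py <<'E'
from ikt import *
P0=np.array([.608,.004,.12]);yaw=np.radians(4.5)
def Gt(al,h=.029,fl=0):
    x=np.array([-np.sin(al),0,-np.cos(al)]);z=np.array([0,-1.,0]) if not fl else np.array([0,1.,0])
    R=np.c_[x,np.cross(z,x),z];return np.array([0,0,h])-.159*x,R
def tool_at(off,th,al,h=.029,fl=0,yaw=yaw,P0=P0):
    F=face(yaw)@Rn.from_euler('z',th).as_matrix();t,R=Gt(al,h,fl)
    return P0+F[:,2]*off+F@t,F@R
SEED=[np.array([a,b,c,d,e,f]) for a in(.4,) for b in(.0,.4) for c in (-.8,-.4) for d in(-1.5,-.7,0,.7,) for e in (-.3,-1) for f in (-2,0,2)]
def solve(p,R,seeds=SEED,tol=1e-3):
    out=[]
    for s in seeds:
        q,e=ik(p,R,k,s)
        if e<tol and not any(np.abs(q-o).max()<.05 for o in out): out.append(q)
    return out
E
python3 - <<'E'
from plan import *
for al in (10,15,20,30):
  for th in (-60,-30,0,30,60):
    for off in (0,.03):
      r=[solve(*tool_at(off,np.radians(th),np.radians(al),fl=fl),seeds=SEED[::3 if 0 else 1]) for fl in (0,)]
      print(al,th,off,[[q.round(2).tolist() for q in x] for x in r])
E
```

```text
10 -60 0 [[[0.31, 0.11, -0.67, -0.13, -0.25, 0.46]]]
10 -60 0.03 [[[0.32, 0.05, -0.69, -0.09, -0.29, 0.4]]]
10 -30 0 [[[0.35, 0.12, -0.74, 0.15, -0.25, 0.66]]]
10 -30 0.03 [[[0.37, 0.05, -0.74, 0.14, -0.32, 0.66]]]
10 0 0 [[[0.34, 0.11, -0.89, 0.63, -0.19, 0.71]]]
10 0 0.03 [[[0.39, 0.05, -0.84, 0.47, -0.29, 0.83]]]
10 30 0 [[]]
10 30 0.03 [[[0.3, 0.04, -0.99, 1.01, -0.21, 0.89]]]
10 60 0 [[]]
10 60 0.03 [[]]
15 -60 0 [[[0.2, 0.14, -0.51, -0.39, -0.45, 0.78]]]
15 -60 0.03 [[[0.22, 0.08, -0.53, -0.35, -0.48, 0.73]]]
15 -30 0 [[[0.31, 0.15, -0.57, -0.1, -0.45, 0.94]]]
15 -30 0.03 [[[0.32, 0.09, -0.58, -0.08, -0.5, 0.91]]]
15 0 0 [[[0.39, 0.14, -0.7, 0.27, -0.4, 1.03]]]
15 0 0.03 [[[0.41, 0.08, -0.7, 0.24, -0.47, 1.04]]]
15 30 0 [[[0.37, 0.13, -0.9, 0.84, -0.31, 0.99]]]
15 30 0.03 [[[0.43, 0.07, -0.87, 0.69, -0.4, 1.1]]]
15 60 0 [[]]
15 60 0.03 [[]]
20 -60 0 [[[0.12, 0.18, -0.41, -0.52, -0.61, 0.95]]]
20 -60 0.03 [[[0.13, 0.12, -0.43, -0.48, -0.64, 0.91]]]
20 -30 0 [[[0.25, 0.18, -0.46, -0.21, -0.61, 1.08]]]
20 -30 0.03 [[[0.26, 0.13, -0.47, -0.19, -0.65, 1.05]]]
20 0 0 [[[0.38, 0.18, -0.58, 0.15, -0.56, 1.15]]]
20 0 0.03 [[[0.39, 0.12, -0.59, 0.14, -0.62, 1.15]]]
20 30 0 [[[0.44, 0.16, -0.79, 0.62, -0.48, 1.14]]]
20 30 0.03 [[[0.47, 0.1, -0.77, 0.55, -0.55, 1.19]]]
20 60 0 [[[0.3, 0.14, -0.99, 1.37, -0.4, 1.02]]]
20 60 0.03 [[[0.4, 0.08, -0.98, 1.17, -0.46, 1.15]]]
30 -60 0 [[[-0.01, 0.26, -0.26, -0.64, -0.87, 1.13]]]
30 -60 0.03 [[[-0.01, 0.21, -0.27, -0.62, -0.91, 1.1]]]
30 -30 0 [[[0.17, 0.27, -0.28, -0.31, -0.88, 1.22]]]
30 -30 0.03 [[[0.18, 0.22, -0.29, -0.3, -0.92, 1.2]]]
30 0 0 [[[0.35, 0.26, -0.4, 0.03, -0.83, 1.28]]]
30 0 0.03 [[[0.36, 0.21, -0.4, 0.03, -0.88, 1.27]]]
30 30 0 [[[0.49, 0.24, -0.61, 0.44, -0.74, 1.27]]]
30 30 0.03 [[[0.51, 0.19, -0.61, 0.41, -0.79, 1.29]]]
30 60 0 [[[0.51, 0.22, -0.88, 1.02, -0.65, 1.16]]]
30 60 0.03 [[[0.55, 0.16, -0.87, 0.93, -0.7, 1.23]]]
```

```bash
python3 - <<'E'
import cv2
a=cv2.imread('pics/w4.png');cv2.imwrite('pics/w4z.png',cv2.resize(a[90:195,170:310],(800,600),interpolation=cv2.INTER_CUBIC))
E
```

```text
(no output)
```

View pics/w4z.png

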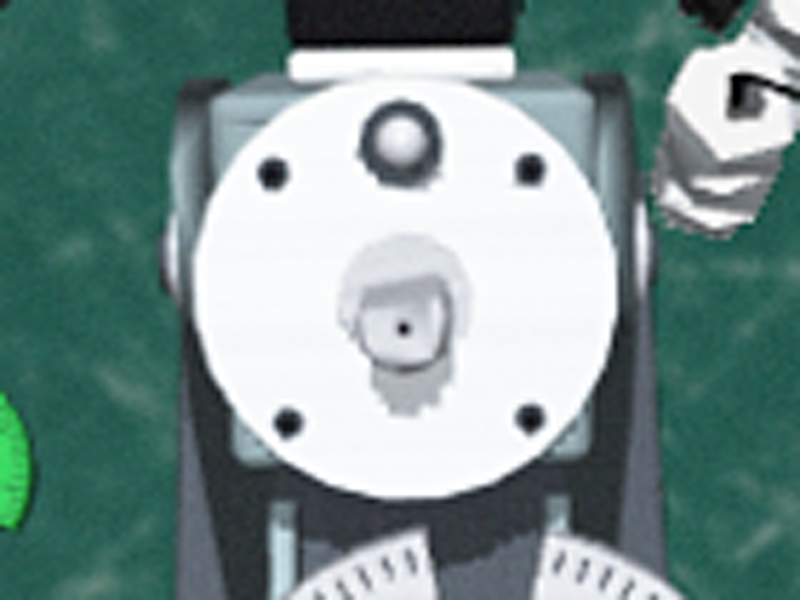

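```bash
python3 - <<'E'
import cv2
a=cv2.imread('pics/w4.png');b=a[128:164,216:264].astype(float);b=((b-120)*255/135).clip(0,255).astype('uint8')
cv2.imwrite('pics/w4y.png',cv2.resize(b,(800,600),interpolation=cv2.INTER_CUBIC))
E
```

```text
(no output)
```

View pics/w4y.png

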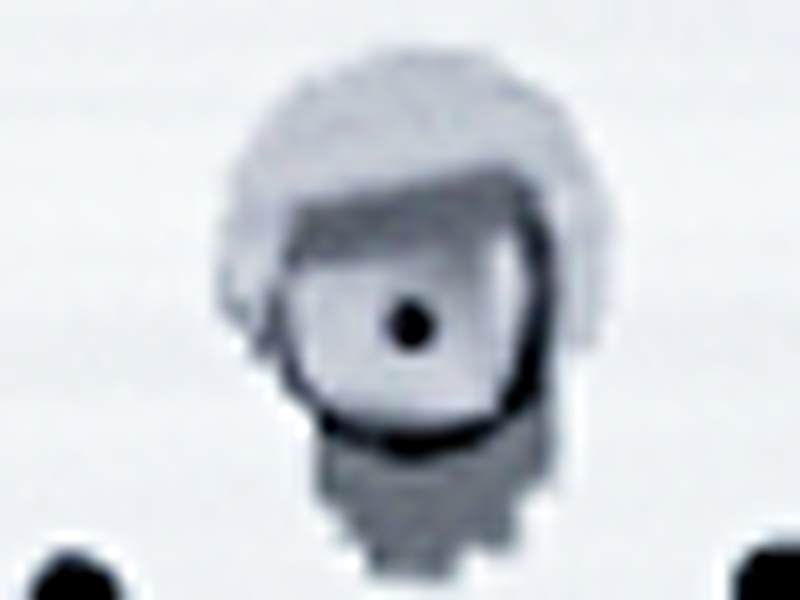

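```bash
python3 - <<'E'
from h import *
d=np.load('w4.npz');T=d['T'];c=optics.calibration('wrist')
im=cv2.imread('pics/w4.png')
crop=im[85:185,190:290];m=(crop.min(2)>215).astype(np.uint8)
n,l,s,_=cv2.connectedComponentsWithStats(m);kk=1+s[1:,4].argmax();m=(l==kk).astype(np.uint8)
cn=max(cv2.findContours(m,cv2.RETR_EXTERNAL,cv2.CHAIN_APPROX_NONE)[0],key=cv2.contourArea)[:,0].astype(float)
# edges at pixel centres; expand half pixel
h=cv2.convexHull(cn.astype(np.float32))[:,0];ctr=h.mean(0);
cn=cn[[cv2.pointPolygonTest(h.reshape(-1,1,2),tuple(map(float,p)),True)<.8 for p in cn]]
cn=cn+(cn-ctr)/np.linalg.norm(cn-ctr,axis=1)[:,None]*.5+[190,85]
print(len(cn),cn.min(0),cn.max(0))
z=lambda x,y:np.array([170+x/5.714-.41,90+y/5.714-.41])
z2=lambda x,y:np.array([216+x/16.667-.47,128+y/16.667-.47])
holes=np.array([z(274,172),z(530,170),z(288,423),z(530,418)])
pl=z(400,142);tip=z2(411,325)
def model(x,a):
    F=face(x[3]);P=x[:3]
    return P,F
def res(x,wz=1):
    P,F=model(x,0)
    C=P-.003*F[:,2];o,v=ray(c,T,cn);t=((C-o)@F[:,2])/(v@F[:,2]);q=(o+v*t[:,None]-C)@F
    r=[(np.hypot(q[:,0],q[:,1])-.038)*1e3*.3]
    r.append((proj(c,T,P+.022*F[:,2])[0]-tip))
    hh=(lambda o,v:(o+v*(((C-o)@F[:,2])/(v@F[:,2]))[:,None]-C)@F)(*ray(c,T,holes))
    r.append([(x[2]-.12)*1e3*wz])
    pp=proj(c,T,P+F@[.027,0,.003])[0];r.append((pp-pl)*[2,.3])
    return np.concatenate(r)
for wz in (0.1,3):
    r=least_squares(res,[.608,.004,.12,.08],args=(wz,),loss='soft_l1');x=r.x;print(x[:3],np.degrees(x[3]),r.cost);print(r.fun[-5:].round(2),np.abs(r.fun[:-5]).mean())
P,F=model(x,0);np.save('face.npy',x)
def onpl(uv,h):
    o,v=ray(c,T,[uv]);C=P+h*F[:,2];return ((o+v*(((C-o)@F[:,2])/(v@F[:,2]))[:,None]-C)@F)[0]*1e3
print('holes',[onpl(h,-.003).round(1) for h in holes])
for n,a,b,h in(('base',(290,205),(510,165),0),('tip',(300,265),(480,237),.021)):
    A=onpl(z2(*a),h);B=onpl(z2(*b),h);e=A-B;print(n,A.round(2),B.round(2),'theta',np.degrees(np.arctan2(-e[0],e[1])) )
E
```

```text
191 [203.50291878  98.50001869] [277.4993819  176.49994959]
[0.60394635 0.00667173 0.12589231] 5.165088109042851 21.19751969833964
[ 0.05 -2.37  0.59  0.11 -0.75] 0.3842306616046847
[0.60601752 0.00698951 0.12021922] 5.308809747758385 26.097497281938544
[ 0.11 -2.    0.66  0.07 -0.41] 0.40798339961220775
holes [array([20.6, 22.2,  0. ]), array([ 20. , -22.2,  -0. ]), array([-24.3,  22.6,  -0. ]), array([-24.5, -22. ,  -0. ])]
base [ 0.91  7.73 -0.  ] [ 3.03 -5.62 -0.  ] theta 9.013123684805846
tip [ 1.44  6.28 -0.  ] [ 2.78 -3.83 -0.  ] theta 7.578269332504834
```

```bash
python3 - <<'E'
from h import *
d=np.load('w4.npz');T=d['T'];c=optics.calibration('wrist')
z=lambda x,y:np.array([170+x/5.714-.41,90+y/5.714-.41])
z2=lambda x,y:np.array([216+x/16.667-.47,128+y/16.667-.47])
U=np.array([z(274,172),z(530,170),z(288,423),z(530,418),z(193,290),z(618,290),z(405,498),z2(411,325)])
def pts(x):
    F=face(x[3]);s=x[4];L=np.array([[s,s,-.003],[s,-s,-.003],[-s,s,-.003],[-s,-s,-.003],[0,.038,-.003],[0,-.038,-.003],[-.038,0,-.003],[0,0,.022]]);return x[:3]+L@F.T
def res(x):
    return np.r_[(proj(c,T,pts(x))-U).ravel(),(x[2]-.12)*1e3]
r=least_squares(res,[.606,.007,.12,.09,.0223],loss='soft_l1');x=r.x;print(x[:3],np.degrees(x[3]),x[4]);print(r.fun.round(2))
np.save('face.npy',x);P=x[:3];F=face(x[3])
def onpl(uv,h):
    o,v=ray(c,T,[uv]);C=P+h*F[:,2];return ((o+v*(((C-o)@F[:,2])/(v@F[:,2]))[:,None]-C)@F)[0]*1e3
for n,a,b,h in(('base',(290,205),(510,165),0),('tip',(300,265),(480,237),.021)):
    A=onpl(z2(*a),h);B=onpl(z2(*b),h);e=A-B;print(n,A.round(2),B.round(2),'theta',np.degrees(np.arctan2(-e[0],e[1])) )
# cross-check with top/scene
ct,Tt=Tcam('top');print('top proj tip,origin',proj(ct,Tt,[P+.022*F[:,2],P]),'zoom',(proj(ct,Tt,[P+.022*F[:,2],P])-[190,120])*5)
cs,Ts=Tcam('scene');print('scene zoom',(proj(cs,Ts,[P+.022*F[:,2],P])-[190,150])*4)
E
```

```text
[0.60441166 0.00703088 0.1199374 ] 4.373034441693503 0.02219446299857527
[ 0.04 -0.41  0.17 -0.29 -0.16 -0.74 -0.21 -0.23 -0.21  1.5   0.02  0.98
  0.85  0.24 -0.27 -0.28 -0.06]
base [ 2.39  7.55 -0.  ] [ 4.71 -5.75  0.  ] theta 9.871967979954384
tip [ 2.95  5.9  -0.  ] [ 4.45 -4.17 -0.  ] theta 8.445843555656916
top proj tip,origin [[323.81241141 167.97772688]
 [321.96446275 163.68526328]] zoom [[669.06205706 239.88863438]
 [659.82231376 218.42631639]]
scene zoom [[490.41550171 304.52556056]
 [505.86364132 320.83686364]]
```

```bash
python3 - <<'E'
from plan import *
S,p,R=st();print(S['t'],p)
R3=Rn.from_euler('z',np.radians(34.66)).as_matrix();Rt=np.c_[[0,0,-1.],R3[:,0],-R3[:,1]]
togo(p,R,np.array([.5375,.2527,.326]),Rt)
# regrasp IK and plate lean, lift path
for al in (0,20):
  t,G=Gt(np.radians(al));
  for h in (0,.1,.14):
    pp=np.array([.5375,.2527,h])+R3@t;print(al,h,pp.round(4),[q.round(2) for q in solve(pp,R3@G)])
E
```

```text
7.8 [ 0.42634038 -0.01276373  0.35546218]
turn units [-5.03  1.44 -4.52] shift(units) in cur [  3.27   4.03 -10.34] in target [ 1.18  9.7  -6.21]
0 0 [0.5375 0.2527 0.188 ] [array([ 0.77,  0.45, -0.42,  0.  , -0.71,  1.41])]
0 0.1 [0.5375 0.2527 0.288 ] [array([ 0.77,  0.33, -0.32, -0.  , -0.92,  1.41])]
0 0.14 [0.5375 0.2527 0.328 ] [array([ 0.77,  0.29, -0.28, -0.  , -1.01,  1.41])]
20 0 [0.5822 0.2836 0.1784] [array([ 0.74,  0.63, -0.11, -0.05, -1.18,  1.46])]
20 0.1 [0.5822 0.2836 0.2784] [array([ 0.74,  0.52, -0.04, -0.05, -1.36,  1.45])]
20 0.14 [0.5822 0.2836 0.3184] [array([ 0.74,  0.49,  0.01, -0.05, -1.43,  1.45])]
```

Emit:
play_rows --steps '[{"gripper":0.0,"tx":0.3,"ty":0.37,"tz":-0.94,"ax":0,"ay":0,"az":0},{"gripper":0.0,"tx":0.3,"ty":0.37,"tz":-0.94,"ax":0,"ay":0,"az":0},{"gripper":0.0,"tx":0.3,"ty":0.37,"tz":-0.94,"ax":0,"ay":0,"az":0},{"gripper":0.0,"tx":0.3,"ty":0.37,"tz":-0.94,"ax":0,"ay":0,"az":0},{"gripper":0.0,"tx":0.3,"ty":0.37,"tz":-0.94,"ax":0,"ay":0,"az":0},{"gripper":0.0,"tx":0.3,"ty":0.37,"tz":-0.94,"ax":0,"ay":0,"az":0},{"gripper":0.0,"tx":0.3,"ty":0.37,"tz":-0.94,"ax":0,"ay":0,"az":0},{"gripper":0.0,"tx":0.3,"ty":0.37,"tz":-0.94,"ax":0,"ay":0,"az":0},{"gripper":0.0,"tx":0.3,"ty":0.37,"tz":-0.94,"ax":0,"ay":0,"az":0},{"gripper":0.0,"tx":0.3,"ty":0.37,"tz":-0.94,"ax":0,"ay":0,"az":0},{"gripper":0.0,"tx":0.3,"ty":0.37,"tz":-0.94,"ax":0,"ay":0,"az":0},{"gripper":0.0,"tx":0,"ty":0,"tz":0,"ax":-0.72,"ay":0.21,"az":-0.65},{"gripper":0.0,"tx":0,"ty":0,"tz":0,"ax":-0.72,"ay":0.21,"az":-0.65},{"gripper":0.0,"tx":0,"ty":0,"tz":0,"ax":-0.72,"ay":0.21,"az":-0.65},{"gripper":0.0,"tx":0,"ty":0,"tz":0,"ax":-0.72,"ay":0.21,"az":-0.65},{"gripper":0.0,"tx":0,"ty":0,"tz":0,"ax":-0.72,"ay":0.21,"az":-0.65},{"gripper":0.0,"tx":0,"ty":0,"tz":0,"ax":-0.72,"ay":0.21,"az":-0.65},{"gripper":0.0,"tx":0,"ty":0,"tz":0,"ax":-0.72,"ay":0.21,"az":-0.65},{"gripper":0.0,"tx":0,"ty":0,"tz":0,"ax":0,"ay":0,"az":0},{"gripper":0.0,"tx":0,"ty":0,"tz":0,"ax":0,"ay":0,"az":0}]'

```text
t: 9.47
eef_pos: [0.5452, 0.2488, 0.3292]
ee_rot: [1.188, 1.473, 0.114]
force: [-0.7, 0.2, -1.8]
width: 0.0236
```

```bash
python3 - <<'E'
from plan import *
S,p,R=st();print(S['t'],p,S['force'],S['width'],R.round(4).tolist())
R3=Rn.from_euler('z',np.radians(34.66)).as_matrix();Rt=np.c_[[0,0,-1.],R3[:,0],-R3[:,1]]
togo(p,R,np.array([.5375,.2527,.1886]),Rt)
E
```

```text
9.4667 [0.54524122 0.24882712 0.32922333] [-0.73129305  0.2382585  -1.79364378] 0.02360678348618543 [[0.0973, 0.8745, 0.4752], [0.0112, 0.4765, -0.8791], [-0.9952, 0.0908, 0.0366]]
turn units [-1.03  0.4  -0.85] shift(units) in cur [ 5.57 -0.71 -0.49] in target [ 5.62 -0.17 -0.3 ]
```

Emit:
play_rows --steps '[{"gripper":0.0,"tx":0,"ty":0,"tz":0,"ax":-0.51,"ay":0.2,"az":-0.43},{"gripper":0.0,"tx":0,"ty":0,"tz":0,"ax":-0.51,"ay":0.2,"az":-0.43},{"gripper":0.0,"tx":0.8,"ty":-0.1,"tz":-0.15,"ax":0,"ay":0,"az":0},{"gripper":0.0,"tx":0.9,"ty":-0.07,"tz":-0.15,"ax":0,"ay":0,"az":0},{"gripper":0.0,"tx":1,"ty":0,"tz":0,"ax":0,"ay":0,"az":0},{"gripper":0.0,"tx":1,"ty":0,"tz":0,"ax":0,"ay":0,"az":0},{"gripper":0.0,"tx":0.9,"ty":0,"tz":0,"ax":0,"ay":0,"az":0},{"gripper":0.0,"tx":0.5,"ty":0,"tz":0,"ax":0,"ay":0,"az":0},{"gripper":0.0,"tx":0,"ty":0,"tz":0,"ax":0,"ay":0,"az":0},{"gripper":0.0,"tx":0,"ty":0,"tz":0,"ax":0,"ay":0,"az":0}]'

```text
t: 10.3
eef_pos: [0.536, 0.2516, 0.2021]
ee_rot: [-1.537, 1.568, -2.501]
force: [0.6, 0.2, -1.3]
width: 0.0235
```

```bash
python3 - <<'E'
from plan import *
S,p,R=st();print(S['t'],p,S['force'],S['width'],R.round(4).tolist())
R3=Rn.from_euler('z',np.radians(34.66)).as_matrix();Rt=np.c_[[0,0,-1.],R3[:,0],-R3[:,1]]
togo(p,R,np.array([.5375,.2527,.1886]),Rt)
E
```

```text
10.3 [0.53603387 0.25155652 0.20210278] [ 0.57471036  0.1563005  -1.25246082] 0.023471133411151684 [[-0.0023, 0.822, 0.5695], [-0.0017, 0.5695, -0.822], [-1.0, -0.0029, 0.0001]]
turn units [0.01 0.   0.03] shift(units) in cur [ 0.54  0.08 -0.  ] in target [ 0.54  0.07 -0.  ]
```

Emit:
play_rows --steps '[{"gripper":0.0,"tx":0.3,"ty":0,"tz":0,"ax":0,"ay":0,"az":0},{"gripper":0.0,"tx":0.2,"ty":0,"tz":0,"ax":0,"ay":0,"az":0},{"gripper":0.0,"tx":0.05,"ty":0,"tz":0,"ax":0,"ay":0,"az":0},{"gripper":0.0,"tx":0,"ty":0,"tz":0,"ax":0,"ay":0,"az":0},{"gripper":0.0,"tx":0,"ty":0,"tz":0,"ax":0,"ay":0,"az":0}]'

```text
t: 10.72
eef_pos: [0.5365, 0.2519, 0.1894]
ee_rot: [-2.494, 1.569, 2.826]
force: [0.6, 0.5, -1.8]
width: 0.0239
```

Emit:
play_rows --steps '[{"gripper":0.6,"tx":0,"ty":0,"tz":0,"ax":0,"ay":0,"az":0},{"gripper":0.6,"tx":0,"ty":0,"tz":0,"ax":0,"ay":0,"az":0},{"gripper":0.6,"tx":0,"ty":0,"tz":0,"ax":0,"ay":0,"az":0},{"gripper":0.6,"tx":-0.5,"ty":0,"tz":0,"ax":0,"ay":0,"az":0},{"gripper":0.6,"tx":0,"ty":0,"tz":0,"ax":0,"ay":0,"az":0}]'

```text
t: 11.13
eef_pos: [0.5371, 0.2523, 0.2034]
ee_rot: [2.565, 1.569, 1.602]
force: [0.3, 0.2, 0.4]
width: 0.0499
```

```bash
python3 - <<'E'
from plan import *
S,p,R=st();print(S['t'],p,S['force'],S['width'],R.round(4).tolist())
# plate pose: on tool axis at release; plate origin offset (y -0.5mm)
F=np.c_[R[:,1],-R[:,2],-R[:,0]]
o=np.array([p[0],p[1],0])+R[:,1]*-.0005
yw=np.arctan2(R[1,1],R[0,1]);R3=Rn.from_euler('z',yw).as_matrix();np.savez('rest.npz',o=o,yw=yw);print(o,np.degrees(yw))
t,G=Gt(np.radians(20))
togo(p,R,o+R3@t+[0,0,.012],R3@G)
E
```

```text
11.1333 [0.5370822  0.25230343 0.20342462] [0.27521822 0.16957691 0.36107339] 0.049924849627416786 [[-0.0001, 0.821, 0.5709], [0.0018, 0.5709, -0.821], [-1.0, 0.001, -0.0015]]
[ 5.36671705e-01  2.52017964e-01 -4.89706290e-07] 34.81502958271572
turn units [ 0.   -0.01 -3.34] shift(units) in cur [0.52 2.15 0.  ] in target [-0.25  2.2  -0.  ]
```

Emit:
play_rows --steps '[{"gripper":0.6,"tx":0,"ty":0.55,"tz":0,"ax":0,"ay":0,"az":-0.84},{"gripper":0.6,"tx":0,"ty":0.55,"tz":0,"ax":0,"ay":0,"az":-0.84},{"gripper":0.6,"tx":0,"ty":0.55,"tz":0,"ax":0,"ay":0,"az":-0.84},{"gripper":0.6,"tx":0,"ty":0.55,"tz":0,"ax":0,"ay":0,"az":-0.84},{"gripper":0.6,"tx":0,"ty":0,"tz":0,"ax":0,"ay":0,"az":0},{"gripper":0.6,"tx":0,"ty":0,"tz":0,"ax":0,"ay":0,"az":0}]'

```text
t: 11.63
eef_pos: [0.5814, 0.2831, 0.1925]
ee_rot: [-1.575, 1.216, -2.539]
force: [-0.6, 0.1, -0.3]
width: 0.0526
```

```bash
python3 - <<'E'
from plan import *
S,p,R=st();print(S['t'],p,S['force'],S['width'],R.round(4).tolist())
d=np.load('rest.npz');o=d['o'];R3=Rn.from_euler('z',float(d['yw'])).as_matrix()
t,G=Gt(np.radians(20))
togo(p,R,o+R3@t,R3@G)
im=save('wrist','w5.png')
E
```

```text
11.6333 [0.58142372 0.2830602  0.19254002] [-0.58589059  0.05458804 -0.26055422] 0.05259067391850865 [[-0.2859, 0.7702, 0.5702], [-0.1967, 0.5351, -0.8215], [-0.9379, -0.347, -0.0015]]
turn units [-0.   -0.02  0.05] shift(units) in cur [ 0.53  0.19 -0.  ] in target [ 0.53  0.19 -0.  ]
```

View pics/w5.png

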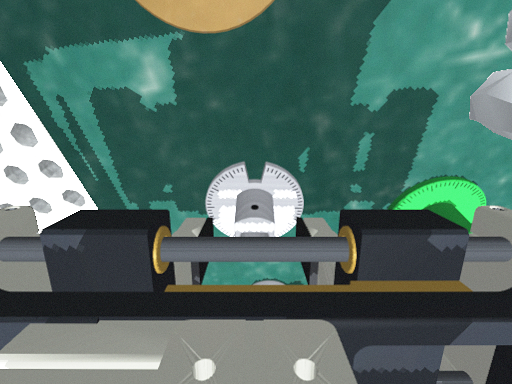

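Plate at rest (rim around 255,195, notch straight up at 256,170), centred between the fingers. Lower tilted and regrip.

Emit:
play_rows --steps '[{"gripper":0.6,"tx":0.2,"ty":0.15,"tz":0,"ax":0,"ay":0,"az":0.05},{"gripper":0.6,"tx":0.25,"ty":0.04,"tz":0,"ax":0,"ay":0,"az":0},{"gripper":0.6,"tx":0.06,"ty":0,"tz":0,"ax":0,"ay":0,"az":0},{"gripper":0.6,"tx":0,"ty":0,"tz":0,"ax":0,"ay":0,"az":0},{"gripper":0.6,"tx":0,"ty":0,"tz":0,"ax":0,"ay":0,"az":0}]'

```text
t: 12.1
eef_pos: [0.5807, 0.2826, 0.1809]
ee_rot: [-1.575, 1.223, -2.539]
force: [0.3, 0.0, 0.7]
width: 0.0526
```

Emit:
play_rows --newtons 50 --steps '[{"gripper":0.2,"tx":0,"ty":0,"tz":0,"ax":0,"ay":0,"az":0},{"gripper":0.0,"tx":0,"ty":0,"tz":0,"ax":0,"ay":0,"az":0},{"gripper":0.0,"tx":0,"ty":0,"tz":0,"ax":0,"ay":0,"az":0},{"gripper":0.0,"tx":0,"ty":0,"tz":0,"ax":0,"ay":0,"az":0},{"gripper":0.0,"tx":0,"ty":0,"tz":0,"ax":0,"ay":0,"az":0},{"gripper":0.0,"tx":0,"ty":0,"tz":0,"ax":0,"ay":0,"az":0}]'

```text
t: 12.6
eef_pos: [0.581, 0.2828, 0.1808]
ee_rot: [-1.575, 1.222, -2.539]
force: [0.3, -0.5, 0.8]
width: 0.0238
```

```bash
python3 - <<'E'
from plan import *
S,p,R=st();print(S['t'],p,S['force'],S['width'],R.round(4).tolist())
d=np.load('rest.npz');o=d['o']
# plate frame at rest: z up, x = horizontal part of tool y (jaws define plate y)
z=np.array([0,0,1.]);yy=-R[:,2];yy[2]=0;yy/=np.linalg.norm(yy);xx=np.cross(yy,z);F=np.c_[xx,yy,z]
t=(o-p)@R
# along jaw axis plate is centred
t[2]=0.0
print('plate origin in tool mm',t*1e3,'tilt',np.degrees(np.arccos(R[:,0]@-z)))
np.savez('grip.npz',t=t,Rp=R.T@F)
E
```

```text
12.6 [0.58101229 0.28283971 0.18076505] [ 0.31636    -0.45788201  0.82740487] 0.023798691577124317 [[-0.2812, 0.7716, 0.5705], [-0.1936, 0.5367, -0.8213], [-0.9399, -0.3414, -0.0015]]
plate origin in tool mm [188.34064558  10.95282681   0.        ] tilt 19.961078811935543
```

```bash
cat >> plan.py <<'E'
def target(off,thdeg,du=0,dy=0,x=None):
    g=np.load('grip.npz');x=np.load('face.npy') if x is None else x
    F0=face(x[3]);F=F0@Rn.from_euler('z',np.radians(thdeg)).as_matrix()
    R=F@g['Rp'].T;return x[:3]+F0@[du,dy,off]-R@g['t'],R
def plate_now(p,R,x=None):
    g=np.load('grip.npz');x=np.load('face.npy') if x is None else x
    F0=face(x[3]);o=(p+R@g['t']-x[:3])@F0*1e3;Q=F0.T@R@g['Rp']
    return o.round(2),np.degrees(Rn.from_matrix(Q).as_rotvec()).round(2)
E
python3 - <<'E'
from plan import *
S,p,R=st()
p1=p+[0,0,.15]
A=target(.075,9,du=-.05)
print('A',A[0],solve(*A)[0].round(2)); print([solve(*target(o,th))[0].round(2) for o,th in ((.075,9),(.025,9),(.012,9),(0,9),(0,0),(0,25))])
togo(p1,R,*A)
E
```

```text
A [0.46027508 0.00420395 0.33138629] [ 0.5  -0.02 -0.76  0.27 -0.62  1.09]
[array([ 0.46,  0.02, -0.63,  0.23, -0.7 ,  1.17]), array([ 0.43,  0.12, -0.64,  0.25, -0.59,  1.16]), array([ 0.43,  0.14, -0.65,  0.26, -0.57,  1.16]), array([ 0.42,  0.16, -0.65,  0.27, -0.54,  1.15]), array([ 0.39,  0.17, -0.59,  0.15, -0.56,  1.14]), array([ 0.45,  0.16, -0.75,  0.52, -0.5 ,  1.15])]
turn units [ 3.92 -0.68  5.53] shift(units) in cur [ 3.49 -9.72  6.4 ] in target [-0.95 -7.    9.88]
```

Emit:
play_rows --steps '[{"gripper":0.0,"tx":-0.47,"ty":-0.17,"tz":0,"ax":0,"ay":0,"az":0},{"gripper":0.0,"tx":-0.94,"ty":-0.34,"tz":0,"ax":0,"ay":0,"az":0},{"gripper":0.0,"tx":-0.94,"ty":-0.34,"tz":0,"ax":0,"ay":0,"az":0},{"gripper":0.0,"tx":-0.94,"ty":-0.34,"tz":0,"ax":0,"ay":0,"az":0},{"gripper":0.0,"tx":-0.94,"ty":-0.34,"tz":0,"ax":0,"ay":0,"az":0},{"gripper":0.0,"tx":-0.94,"ty":-0.34,"tz":0,"ax":0,"ay":0,"az":0},{"gripper":0.0,"tx":-0.47,"ty":-0.17,"tz":0,"ax":0,"ay":0,"az":0},{"gripper":0.0,"tx":0,"ty":0,"tz":0,"ax":0.49,"ay":-0.08,"az":0.69},{"gripper":0.0,"tx":0,"ty":0,"tz":0,"ax":0.49,"ay":-0.08,"az":0.69},{"gripper":0.0,"tx":0,"ty":0,"tz":0,"ax":0.49,"ay":-0.08,"az":0.69},{"gripper":0.0,"tx":0,"ty":0,"tz":0,"ax":0.49,"ay":-0.08,"az":0.69},{"gripper":0.0,"tx":0,"ty":0,"tz":0,"ax":0.49,"ay":-0.08,"az":0.69},{"gripper":0.0,"tx":0,"ty":0,"tz":0,"ax":0.49,"ay":-0.08,"az":0.69},{"gripper":0.0,"tx":0,"ty":0,"tz":0,"ax":0.49,"ay":-0.08,"az":0.69},{"gripper":0.0,"tx":0,"ty":0,"tz":0,"ax":0.49,"ay":-0.08,"az":0.69},{"gripper":0.0,"tx":0,"ty":0,"tz":0,"ax":0,"ay":0,"az":0}]'

```text
t: 13.93
eef_pos: [0.5797, 0.2817, 0.3299]
ee_rot: [1.246, 1.301, -0.11]
force: [-2.5, -1.9, -2.4]
width: 0.0238
```

```bash
python3 - <<'E'
from plan import *
S,p,R=st();print(S['t'],p,S['force'],S['width'])
togo(p,R,*target(.075,9,du=-.05));print(plate_now(p,R))
E
```

```text
13.9333 [0.57967821 0.28173347 0.32988577] [-2.51560256 -1.88994944 -2.37673458] 0.023751754330626422
turn units [-0.03 -0.03  0.01] shift(units) in cur [-1.   -6.9   9.87] in target [-0.98 -6.93  9.85]
(array([ 63.78, 268.07,  -6.61]), array([0.08, 0.05, 8.78]))
```

Emit:
play_rows --steps '[{"gripper":0.0,"tx":-0.3,"ty":-0.7,"tz":0.9,"ax":0,"ay":0,"az":0},{"gripper":0.0,"tx":-0.2,"ty":-0.7,"tz":1,"ax":0,"ay":0,"az":0},{"gripper":0.0,"tx":-0.08,"ty":-0.7,"tz":1,"ax":0,"ay":0,"az":0},{"gripper":0.0,"tx":-0.08,"ty":-0.7,"tz":1,"ax":0,"ay":0,"az":0},{"gripper":0.0,"tx":-0.08,"ty":-0.7,"tz":1,"ax":0,"ay":0,"az":0},{"gripper":0.0,"tx":-0.06,"ty":-0.7,"tz":1,"ax":0,"ay":0,"az":0},{"gripper":0.0,"tx":-0.06,"ty":-0.7,"tz":1,"ax":0,"ay":0,"az":0},{"gripper":0.0,"tx":-0.06,"ty":-0.7,"tz":1,"ax":0,"ay":0,"az":0},{"gripper":0.0,"tx":-0.06,"ty":-0.7,"tz":1,"ax":0,"ay":0,"az":0},{"gripper":0.0,"tx":0,"ty":-0.63,"tz":0.95,"ax":0,"ay":0,"az":0},{"gripper":0.0,"tx":0,"ty":0,"tz":0,"ax":0,"ay":0,"az":0},{"gripper":0.0,"tx":0,"ty":0,"tz":0,"ax":0,"ay":0,"az":0}]'

```text
t: 14.93
eef_pos: [0.461, 0.004, 0.3318]
ee_rot: [1.245, 1.304, -0.11]
force: [-0.3, -0.7, -1.7]
width: 0.0235
```

```bash
python3 - <<'E'
from plan import *
S,p,R=st();print(S['t'],p,S['force'],S['width'],S['q'].round(2))
print(plate_now(p,R))
im=save('wrist','w6.png');np.savez('w6.npz',p=p,R=R,T=Tcam('wrist',S)[1])
cv2.imwrite('pics/w6z.png',cv2.resize(im[80:230,150:350,::-1],(800,600),interpolation=cv2.INTER_CUBIC))
E
```

```text
14.9333 [0.46103141 0.00404442 0.33184609] [-0.32204234 -0.66532456 -1.73782284] 0.0234695292374122 [ 0.49 -0.02 -0.76  0.26 -0.63  1.1 ]
(array([-49.9 ,   0.36,  75.16]), array([0.14, 0.23, 8.8 ]))
```

View pics/w6.png

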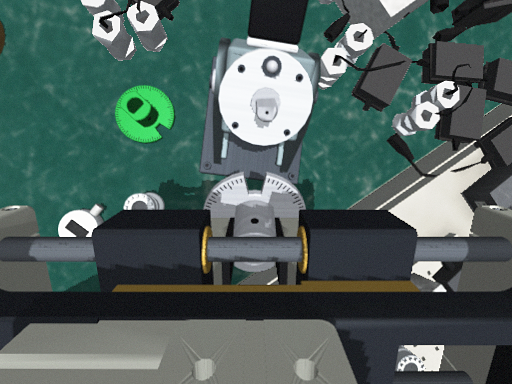

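View pics/w6z.png

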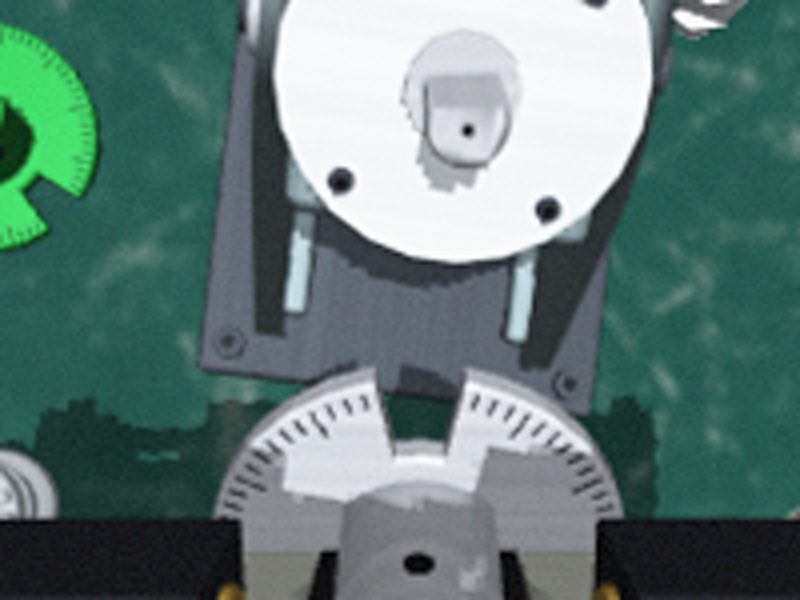

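```bash
python3 - <<'E'
from plan import *
import cv2
d=np.load('w6.npz');T=d['T'];c=optics.calibration('wrist')
a=cv2.imread('pics/w6.png');b=a[50:150,205:325];cv2.imwrite('pics/w6y.png',cv2.resize(b,(800,667),interpolation=cv2.INTER_CUBIC)[:600])
x=np.load('face.npy');F=face(x[3]);s=.0222
L=np.array([[s,s,-.003],[s,-s,-.003],[-s,s,-.003],[-s,-s,-.003],[.027,0,.004],[0,0,.022]])
u=proj(c,T,x[:3]+L@F.T);print(u.round(1).tolist());print(((u-[205,50]+.43)*6.667).round(0).tolist())
g=np.load('grip.npz');Fp=d['R']@g['Rp'];po=d['p']+d['R']@g['t']
u=proj(c,T,po+np.array([[.0335,.0055,.006],[.0335,-.0055,.006],[.02,.0055,.006],[.02,-.0055,.006],[.034*.7,.034*.714,.006],[.034*.7,-.034*.714,.006]])@Fp.T);print('plate in w6z',((u-[150,80]+.4)*4).round(0).tolist())
E
```

```text
[[241.4, 67.4], [299.2, 77.2], [234.7, 124.0], [286.2, 131.8], [272.2, 67.2], [266.4, 111.9]]
[[245.0, 119.0], [631.0, 184.0], [201.0, 496.0], [544.0, 548.0], [451.0, 118.0], [412.0, 415.0]]
plate in w6z [[384.0, 371.0], [461.0, 371.0], [386.0, 448.0], [459.0, 448.0], [259.0, 427.0], [585.0, 427.0]]
```

View pics/w6y.png

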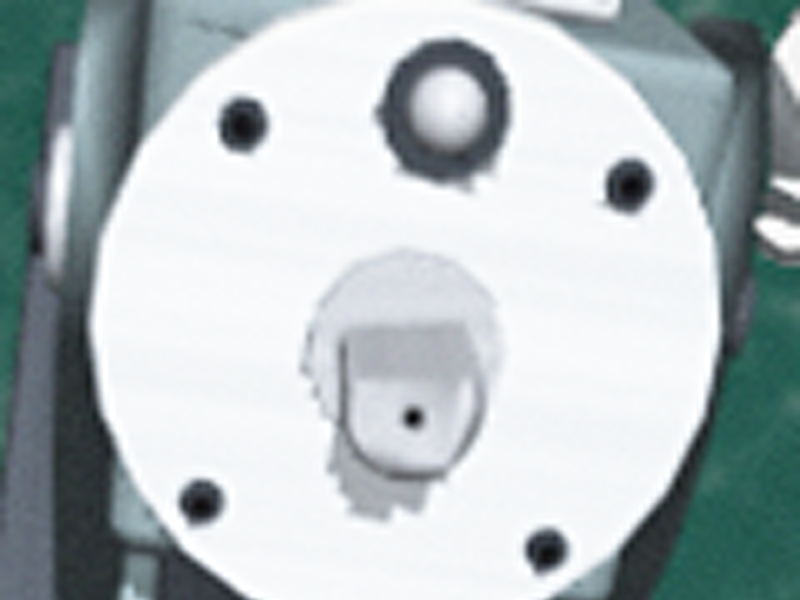

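```bash
python3 - <<'E'
from plan import *
d=np.load('w6.npz');T=d['T'];c=optics.calibration('wrist');x=np.load('face.npy');F=face(x[3])
z=lambda X,Y:np.array([205+X/6.667-.43,50+Y/6.667-.43])
def onpl(uv,h):
    o,v=ray(c,T,[uv]);C=x[:3]+h*F[:,2];return ((o+v*(((C-o)@F[:,2])/(v@F[:,2]))[:,None]-C)@F)[0]*1e3
for n,a,b,h in(('base',(340,329),(465,320),0),('tip',(352,379),(470,371),.0215)):
    A=onpl(z(*a),h);B=onpl(z(*b),h);e=A-B;print(n,A.round(2),B.round(2),'theta',np.degrees(np.arctan2(-e[0],e[1])) )
togo(d['p'],d['R'],*target(.075,9.5)); togo(*target(.075,9.5),*target(.025,9.5))
n=F[:,2];print('face -z in tool',(-n)@target(.05,9.5)[1],'u',F[:,0]@target(.05,9.5)[1],'y',F[:,1]@target(.05,9.5)[1])
E
```

```text
base [1.83 8.21 0.  ] [ 5.14 -6.15  0.  ] theta 12.962476969884792
tip [2.73 7.04 0.  ] [ 5.54 -5.34  0.  ] theta 12.795736064502568
turn units [-0.1  -0.06  0.04] shift(units) in cur [-0.67  1.82  0.27] in target [-0.66  1.82  0.3 ]
turn units [0. 0. 0.] shift(units) in cur [1.88 0.68 0.  ] in target [1.88 0.68 0.  ]
face -z in tool [0.93992474 0.34137823 0.00154518] u [-0.33693654  0.92694828  0.16504741] y [-0.05491129  0.15565277 -0.98628442]
```

Emit:
play_rows --steps '[{"gripper":0.0,"tx":0,"ty":0,"tz":0,"ax":-0.33,"ay":-0.14,"az":0.04},{"gripper":0.0,"tx":-0.22,"ty":0.6,"tz":0.1,"ax":0,"ay":0,"az":0},{"gripper":0.0,"tx":-0.22,"ty":0.6,"tz":0.1,"ax":0,"ay":0,"az":0},{"gripper":0.0,"tx":-0.22,"ty":0.6,"tz":0.1,"ax":0,"ay":0,"az":0},{"gripper":0.0,"tx":0.55,"ty":0.2,"tz":0,"ax":0,"ay":0,"az":0},{"gripper":0.0,"tx":0.55,"ty":0.2,"tz":0,"ax":0,"ay":0,"az":0},{"gripper":0.0,"tx":0.5,"ty":0.18,"tz":0,"ax":0,"ay":0,"az":0},{"gripper":0.0,"tx":0,"ty":0,"tz":0,"ax":0,"ay":0,"az":0},{"gripper":0.0,"tx":0,"ty":0,"tz":0,"ax":0,"ay":0,"az":0}]'

```text
t: 15.73
eef_pos: [0.5256, 0.0127, 0.324]
ee_rot: [1.162, 1.296, -0.158]
force: [-0.1, -0.8, -2.8]
width: 0.0234
```

```bash
cat > now.py <<'E'
from plan import *
import sys
S,p,R=st();x=np.load('face.npy');F=face(x[3]);print('t',S['t'],'F(face u,y,n)',(F.T@S['force']).round(1),'M',(F.T@S['moment']).round(2),'w',round(S['width'],4),plate_now(p,R))
a=[float(v) for v in sys.argv[1:]]
if a: togo(p,R,*target(a[0]/1e3,a[1],du=a[2]/1e3 if len(a)>2 else 0,dy=a[3]/1e3 if len(a)>3 else 0))
E
python3 now.py 26 11
```

```text
t 15.7333 F(face u,y,n) [-1.8 -0.7 -2.2] M [ 0.12  1.08 -0.04] w 0.0234 (array([-0.05,  1.81, 31.25]), array([ 0.07,  0.02, 11.07]))
turn units [ 0.02 -0.01  0.  ] shift(units) in cur [0.2  0.06 0.07] in target [0.2  0.06 0.06]
```

Emit:
play_rows --steps '[{"gripper":0.0,"tx":0.1,"ty":0.04,"tz":0.07,"ax":0,"ay":0,"az":0},{"gripper":0.0,"tx":0.1,"ty":0.03,"tz":0,"ax":0,"ay":0,"az":0},{"gripper":0.0,"tx":0,"ty":0,"tz":0,"ax":0,"ay":0,"az":0},{"gripper":0.0,"tx":0,"ty":0,"tz":0,"ax":0,"ay":0,"az":0}]'

```text
t: 16.07
eef_pos: [0.5286, 0.0107, 0.3209]
ee_rot: [1.169, 1.293, -0.152]
force: [0.1, -1.0, -2.3]
width: 0.0239
```

```bash
python3 now.py 20 11;python3 - <<'E'
from plan import *
im=save('scene','s7.png');cv2.imwrite('pics/s7z.png',cv2.resize(im[150:300,220:420,::-1],(800,600),interpolation=cv2.INTER_CUBIC))
E
```

```text
t 16.0667 F(face u,y,n) [-1.3 -1.  -1.8] M [ 0.12  1.09 -0.11] w 0.0239 (array([ 0.99, -0.28, 26.89]), array([ 0.08, -0.16, 10.99]))
turn units [ 0.   -0.01 -0.03] shift(units) in cur [ 0.27  0.08 -0.03] in target [ 0.27  0.08 -0.03]
```

View pics/s7z.png

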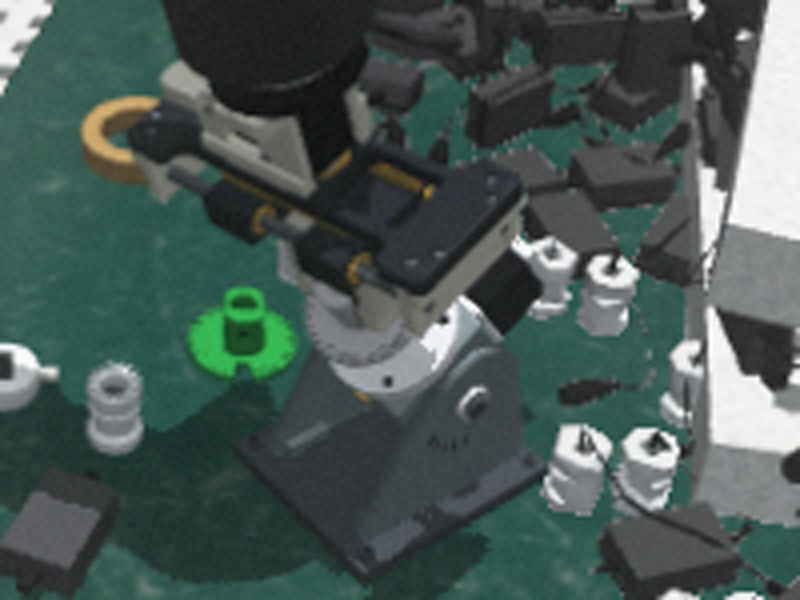

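Emit:
play_rows --steps '[{"gripper":0.0,"tx":0.14,"ty":0.04,"tz":-0.02,"ax":0,"ay":0,"az":0},{"gripper":0.0,"tx":0.14,"ty":0.04,"tz":-0.01,"ax":0,"ay":0,"az":0},{"gripper":0.0,"tx":0,"ty":0,"tz":0,"ax":0,"ay":0,"az":0},{"gripper":0.0,"tx":0,"ty":0,"tz":0,"ax":0,"ay":0,"az":0}]'

```text
t: 16.45
eef_pos: [0.5328, 0.0115, 0.3142]
ee_rot: [1.167, 1.293, -0.154]
force: [3.7, -4.4, -2.3]
width: 0.0234
```

```bash
python3 now.py 17 11
```

```text
t 16.45 F(face u,y,n) [ 1.4 -4.7 -3.8] M [-1.13 -0.07  0.46] w 0.0234 (array([ 0.65,  0.09, 18.98]), array([ 0.05, -0.16, 11.01]))
turn units [ 0.   -0.01 -0.03] shift(units) in cur [ 0.08  0.02 -0.01] in target [ 0.08  0.02 -0.01]
```

```bash
python3 now.py 14 11 1.0 -0.6
```

```text
t 16.45 F(face u,y,n) [ 1.4 -4.7 -3.8] M [-1.13 -0.07  0.46] w 0.0234 (array([ 0.65,  0.09, 18.98]), array([ 0.05, -0.16, 11.01]))
turn units [ 0.   -0.01 -0.03] shift(units) in cur [0.18 0.1  0.03] in target [0.18 0.1  0.03]
```

Emit:
play_rows --steps '[{"gripper":0.0,"tx":0.06,"ty":0.05,"tz":0.03,"ax":0,"ay":0,"az":0},{"gripper":0.0,"tx":0.06,"ty":0.03,"tz":0,"ax":0,"ay":0,"az":0},{"gripper":0.0,"tx":0.06,"ty":0.02,"tz":0,"ax":0,"ay":0,"az":0},{"gripper":0.0,"tx":0,"ty":0,"tz":0,"ax":0,"ay":0,"az":0},{"gripper":0.0,"tx":0,"ty":0,"tz":0,"ax":0,"ay":0,"az":0}]'

```text
t: 16.87
eef_pos: [0.5362, 0.0114, 0.3105]
ee_rot: [1.168, 1.294, -0.153]
force: [1.3, -1.5, -1.7]
width: 0.0235
```

```bash
python3 now.py 11 11 1.0 -0.6
```

```text
t 16.8667 F(face u,y,n) [-0.1 -1.6 -2.1] M [-0.43  0.5   0.13] w 0.0235 (array([ 1.15, -0.21, 14.02]), array([ 0.07, -0.13, 11.  ]))
turn units [ 0.   -0.01 -0.02] shift(units) in cur [0.12 0.05 0.01] in target [0.12 0.05 0.01]
```

Emit:
play_rows --steps '[{"gripper":0.0,"tx":0.05,"ty":0.03,"tz":0,"ax":0,"ay":0,"az":0},{"gripper":0.0,"tx":0.05,"ty":0.02,"tz":0,"ax":0,"ay":0,"az":0},{"gripper":0.0,"tx":0.05,"ty":0.02,"tz":0,"ax":0,"ay":0,"az":0},{"gripper":0.0,"tx":0,"ty":0,"tz":0,"ax":0,"ay":0,"az":0},{"gripper":0.0,"tx":0,"ty":0,"tz":0,"ax":0,"ay":0,"az":0}]'

```text
t: 17.28
eef_pos: [0.5387, 0.0117, 0.3073]
ee_rot: [1.169, 1.293, -0.153]
force: [1.4, -0.1, -2.8]
width: 0.0235
```

```bash
python3 now.py 7 11 1.0 -0.6
```

```text
t 17.2833 F(face u,y,n) [-0.4 -0.2 -3.1] M [-0.2   0.6   0.07] w 0.0235 (array([ 1.49, -0.07,  9.98]), array([ 0.08, -0.14, 10.99]))
turn units [ 0.   -0.01 -0.02] shift(units) in cur [0.12 0.04 0.01] in target [0.12 0.04 0.01]
```

Emit:
play_rows --steps '[{"gripper":0.0,"tx":0.05,"ty":0.02,"tz":0,"ax":0,"ay":0,"az":0},{"gripper":0.0,"tx":0.05,"ty":0.015,"tz":0,"ax":0,"ay":0,"az":0},{"gripper":0.0,"tx":0.04,"ty":0.015,"tz":0,"ax":0,"ay":0,"az":0},{"gripper":0.0,"tx":0,"ty":0,"tz":0,"ax":0,"ay":0,"az":0},{"gripper":0.0,"tx":0,"ty":0,"tz":0,"ax":0,"ay":0,"az":0}]'

```text
t: 17.7
eef_pos: [0.5409, 0.0119, 0.3043]
ee_rot: [1.169, 1.293, -0.153]
force: [1.5, -1.2, -1.5]
width: 0.0237
```

```bash
python3 now.py 3 11 1.2 -0.2
```

```text
t 17.7 F(face u,y,n) [ 0.3 -1.3 -2.1] M [-0.11  0.62  0.02] w 0.0237 (array([ 1.49, -0.08,  6.27]), array([ 0.08, -0.14, 10.99]))
turn units [ 0.   -0.01 -0.02] shift(units) in cur [ 0.13  0.05 -0.01] in target [ 0.13  0.05 -0.01]
```

Emit:
play_rows --steps '[{"gripper":0.0,"tx":0.05,"ty":0.017,"tz":0,"ax":0,"ay":0,"az":0},{"gripper":0.0,"tx":0.05,"ty":0.017,"tz":0,"ax":0,"ay":0,"az":0},{"gripper":0.0,"tx":0.04,"ty":0.017,"tz":0,"ax":0,"ay":0,"az":0},{"gripper":0.0,"tx":0,"ty":0,"tz":0,"ax":0,"ay":0,"az":0},{"gripper":0.0,"tx":0,"ty":0,"tz":0,"ax":0,"ay":0,"az":0}]'

```text
t: 18.12
eef_pos: [0.543, 0.012, 0.3013]
ee_rot: [1.168, 1.293, -0.153]
force: [-0.4, -0.6, 0.0]
width: 0.0235
```

```bash
python3 now.py 0 11 1.2 -0.2
```

```text
t 18.1167 F(face u,y,n) [-0.3 -0.5  0.3] M [-0.04  0.79 -0.08] w 0.0235 (array([ 1.49, -0.08,  2.6 ]), array([ 0.08, -0.14, 10.99]))
turn units [ 0.   -0.01 -0.02] shift(units) in cur [ 0.1   0.04 -0.01] in target [ 0.1   0.04 -0.01]
```

Plunger being felt (+2.5 N). Continue until the shoulder.

Emit:
play_rows --steps '[{"gripper":0.0,"tx":0.04,"ty":0.014,"tz":0,"ax":0,"ay":0,"az":0},{"gripper":0.0,"tx":0.04,"ty":0.014,"tz":0,"ax":0,"ay":0,"az":0},{"gripper":0.0,"tx":0,"ty":0,"tz":0,"ax":0,"ay":0,"az":0},{"gripper":0.0,"tx":0,"ty":0,"tz":0,"ax":0,"ay":0,"az":0}]'

```text
t: 18.45
eef_pos: [0.5441, 0.0121, 0.2997]
ee_rot: [1.169, 1.293, -0.153]
force: [-1.1, -0.3, 1.4]
width: 0.0236
```

```bash
python3 now.py 0 11 1.2 -0.2
```

```text
t 18.45 F(face u,y,n) [-0.1 -0.2  1.8] M [-0.03  1.05 -0.01] w 0.0236 (array([ 1.52, -0.09,  0.57]), array([ 0.08, -0.14, 10.99]))
turn units [ 0.   -0.01 -0.03] shift(units) in cur [ 0.02  0.02 -0.01] in target [ 0.02  0.02 -0.01]
```

Emit:
play_rows --steps '[{"gripper":0.0,"tx":0.03,"ty":0.011,"tz":0,"ax":0,"ay":0,"az":0},{"gripper":0.0,"tx":0.03,"ty":0.011,"tz":0,"ax":0,"ay":0,"az":0},{"gripper":0.0,"tx":0,"ty":0,"tz":0,"ax":0,"ay":0,"az":0},{"gripper":0.0,"tx":0,"ty":0,"tz":0,"ax":0,"ay":0,"az":0}]'

```text
t: 18.78
eef_pos: [0.5443, 0.0121, 0.2994]
ee_rot: [1.168, 1.293, -0.154]
force: [-13.9, 3.6, 17.9]
width: 0.0238
```

```bash
python3 now.py 0 11 1.2 -0.2
```

```text
t 18.7833 F(face u,y,n) [-0.9  4.7 22.5] M [ 1.04  4.35 -0.65] w 0.0238 (array([ 1.55, -0.21,  0.31]), array([ 0.06, -0.15, 10.99]))
turn units [ 0.   -0.01 -0.03] shift(units) in cur [ 0.01  0.01 -0.01] in target [ 0.01  0.01 -0.01]
```

```bash
cat > rot.py <<'E'
from plan import *
import sys
a,b,n,off,du,dy=[float(v) for v in sys.argv[1:]];n=int(n)
th=np.linspace(a,b,n+1);W=[target(off/1e3,t,du/1e3,dy/1e3) for t in th]
for i in range(n):
    p,R=W[i];p2,R2=W[i+1];print('shift',((p2-p)@R/.025).round(3),'turn',(Rn.from_matrix(R.T@R2).as_rotvec()*180/np.pi/6).round(3))
E
python3 rot.py 11 3 4 0.3 1.5 -.15
```

```text
shift [ 0.    -0.002  0.075] turn [0.313 0.114 0.001]
shift [ 0.    -0.002  0.075] turn [0.313 0.114 0.001]
shift [ 0.    -0.002  0.075] turn [0.313 0.114 0.001]
shift [ 0.    -0.002  0.075] turn [0.313 0.114 0.001]
```

Emit:
play_rows --steps '[{"gripper":0.0,"tx":-0.02,"ty":-0.007,"tz":0,"ax":0,"ay":0,"az":0},{"gripper":0.0,"tx":0,"ty":0,"tz":0.075,"ax":0.313,"ay":0.114,"az":0},{"gripper":0.0,"tx":0,"ty":0,"tz":0.075,"ax":0.313,"ay":0.114,"az":0},{"gripper":0.0,"tx":0,"ty":0,"tz":0.075,"ax":0.313,"ay":0.114,"az":0},{"gripper":0.0,"tx":0,"ty":0,"tz":0,"ax":0,"ay":0,"az":0},{"gripper":0.0,"tx":0,"ty":0,"tz":0,"ax":0,"ay":0,"az":0}]'

```text
t: 19.28
eef_pos: [0.5457, 0.0065, 0.3002]
ee_rot: [1.391, 1.303, -0.025]
force: [-8.5, 0.3, 12.7]
width: 0.0239
```

```bash
python3 now.py 0 3 1.5 -0.15
```

```text
t 19.2833 F(face u,y,n) [ 0.4  1.  15.2] M [ 0.32  2.75 -0.27] w 0.0239 (array([ 2.09, -0.2 ,  0.4 ]), array([ 0.08, -0.17,  4.95]))
turn units [ 0.31  0.1  -0.03] shift(units) in cur [0.02 0.   0.06] in target [0.02 0.01 0.06]
```

Emit:
play_rows --steps '[{"gripper":0.0,"tx":0,"ty":0,"tz":0.075,"ax":0.313,"ay":0.114,"az":0},{"gripper":0.0,"tx":0,"ty":0,"tz":0.075,"ax":0.313,"ay":0.114,"az":0},{"gripper":0.0,"tx":0,"ty":0,"tz":0.038,"ax":0.16,"ay":0.057,"az":0},{"gripper":0.0,"tx":0,"ty":0,"tz":0,"ax":0,"ay":0,"az":0},{"gripper":0.0,"tx":0,"ty":0,"tz":0,"ax":0,"ay":0,"az":0}]'

```text
t: 19.7
eef_pos: [0.5465, 0.0017, 0.3006]
ee_rot: [1.58, 1.305, 0.087]
force: [-8.0, -1.5, 12.1]
width: 0.0234
```

```bash
python3 now.py 0 0 1.5 -0.15;python3 - <<'E'
from plan import *
S,p,R=st();im=save('wrist','w8.png');np.savez('w8.npz',p=p,R=R,T=Tcam('wrist',S)[1])
cv2.imwrite('pics/w8z.png',cv2.resize(im[100:250,155:355,::-1],(800,600),interpolation=cv2.INTER_CUBIC))
E
```

```text
t 19.7 F(face u,y,n) [ 0.3 -0.8 14.5] M [-0.33  2.19  0.22] w 0.0234 (array([ 2.55, -0.34,  0.39]), array([ 0.08, -0.18, -0.02]))
turn units [ 0.   -0.01 -0.03] shift(units) in cur [ 0.03 -0.01 -0.02] in target [ 0.03 -0.01 -0.02]
```

View pics/w8z.png

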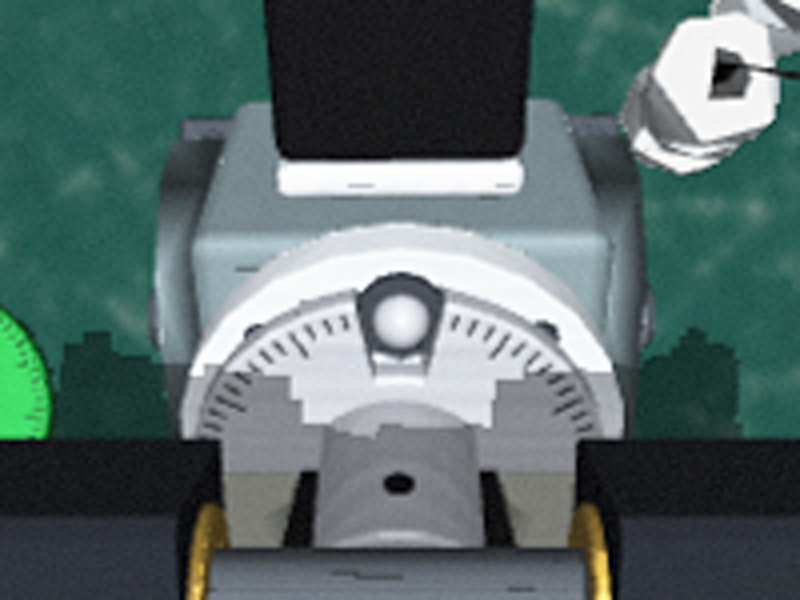

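Emit:
play_rows --steps '[{"gripper":0.0,"tx":-0.03,"ty":-0.01,"tz":0,"ax":0,"ay":0,"az":0},{"gripper":0.0,"tx":0,"ty":0,"tz":0,"ax":0,"ay":0,"az":0},{"gripper":0.35,"tx":0,"ty":0,"tz":0,"ax":0,"ay":0,"az":0},{"gripper":0.6,"tx":0,"ty":0,"tz":0,"ax":0,"ay":0,"az":0},{"gripper":0.6,"tx":0,"ty":0,"tz":0,"ax":0,"ay":0,"az":0},{"gripper":0.6,"tx":0,"ty":0,"tz":0,"ax":0,"ay":0,"az":0},{"gripper":0.6,"tx":0,"ty":0,"tz":0,"ax":0,"ay":0,"az":0}]'

```text
t: 20.33
eef_pos: [0.546, 0.0021, 0.2998]
ee_rot: [1.581, 1.307, 0.088]
force: [-0.3, -0.5, -0.6]
width: 0.0499
```

```bash
python3 now.py;python3 - <<'E'
from plan import *
S,p,R=st();im=save('wrist','w9.png')
cv2.imwrite('pics/w9z.png',cv2.resize(im[100:250,155:355,::-1],(800,600),interpolation=cv2.INTER_CUBIC))
E
```

```text
t 20.3333 F(face u,y,n) [-0.6 -0.4 -0.3] M [-0.05  0.9   0.02] w 0.0499 (array([1.37, 0.12, 0.09]), array([ 0.09, -0.08, -0.01]))
```

View pics/w9z.png

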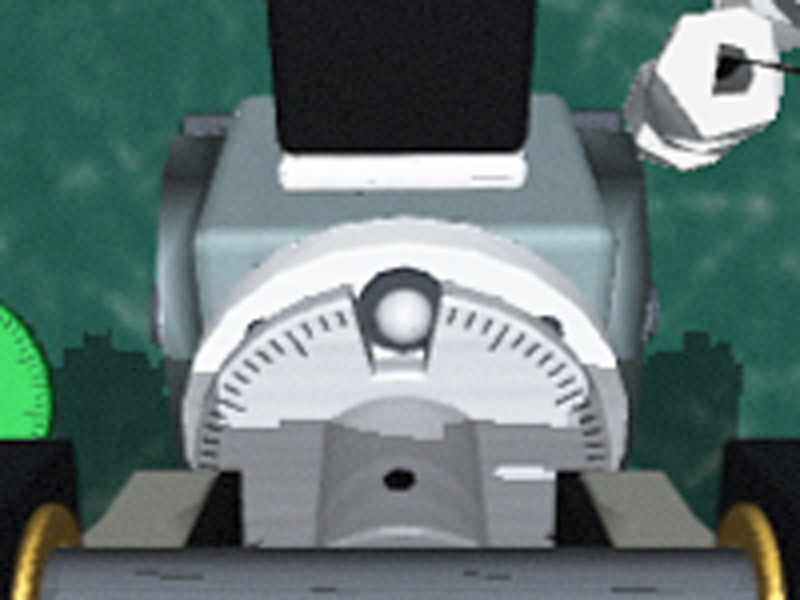

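Emit:
play_rows --steps '[{"gripper":0.7,"tx":-0.3,"ty":0,"tz":0,"ax":0,"ay":0,"az":0},{"gripper":0.7,"tx":-0.5,"ty":0,"tz":0,"ax":0,"ay":0,"az":0},{"gripper":0.7,"tx":-0.8,"ty":0,"tz":0,"ax":0,"ay":0,"az":0},{"gripper":0.7,"tx":-1,"ty":-0.5,"tz":0,"ax":0,"ay":0,"az":0},{"gripper":0.7,"tx":-1,"ty":-0.5,"tz":0,"ax":0,"ay":0,"az":0},{"gripper":0.7,"tx":-0.8,"ty":-0.5,"tz":0,"ax":0,"ay":0,"az":0},{"gripper":0.7,"tx":0,"ty":0,"tz":0,"ax":0,"ay":0,"az":0},{"gripper":0.7,"tx":0,"ty":0,"tz":0,"ax":0,"ay":0,"az":0}]'

```text
t: 21.05
eef_pos: [0.4807, -0.0034, 0.3982]
ee_rot: [1.586, 1.303, 0.093]
force: [-0.1, 0.4, -0.2]
width: 0.0612
```

```bash
python3 now.py;python3 - <<'E'
from plan import *
S,p,R=st();im=save('wrist','w10.png');T=Tcam('wrist',S)[1];c=optics.calibration('wrist')
cv2.imwrite('pics/w10z.png',cv2.resize(im[60:240,135:375,::-1],(800,600),interpolation=cv2.INTER_CUBIC))
x=np.load('face.npy');F=face(x[3]);L=np.array([[.02,.0055,.006],[.02,-.0055,.006],[.0335,.0055,.006],[.0335,-.0055,.006],[.027,0,.004],[0,.034,.006],[0,-.034,.006],[0,.034,.018],[0,-.034,.018]])
print(((proj(c,T,x[:3]+L@F.T)-[135,60]+.35)*3.333).round(0).tolist())
im=save('scene','s10.png');cv2.imwrite('pics/s10z.png',cv2.resize(im[150:300,190:390,::-1],(800,600),interpolation=cv2.INTER_CUBIC))
E
```

```text
t 21.05 F(face u,y,n) [-0.2  0.4 -0.1] M [-0.08  0.84  0.05] w 0.0612 (array([ 4.8900e+00, -7.0000e-02,  1.1807e+02]), array([ 0.17, -0.31, -0.04]))
[[383.0, 227.0], [421.0, 227.0], [383.0, 182.0], [421.0, 182.0], [402.0, 201.0], [291.0, 289.0], [512.0, 290.0], [287.0, 306.0], [516.0, 307.0]]
```

View pics/w10z.png

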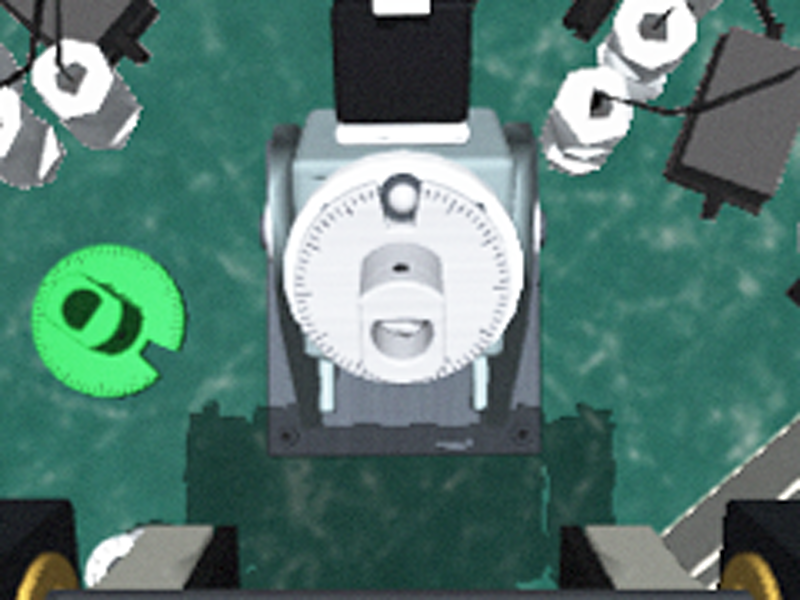

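View pics/s10z.png

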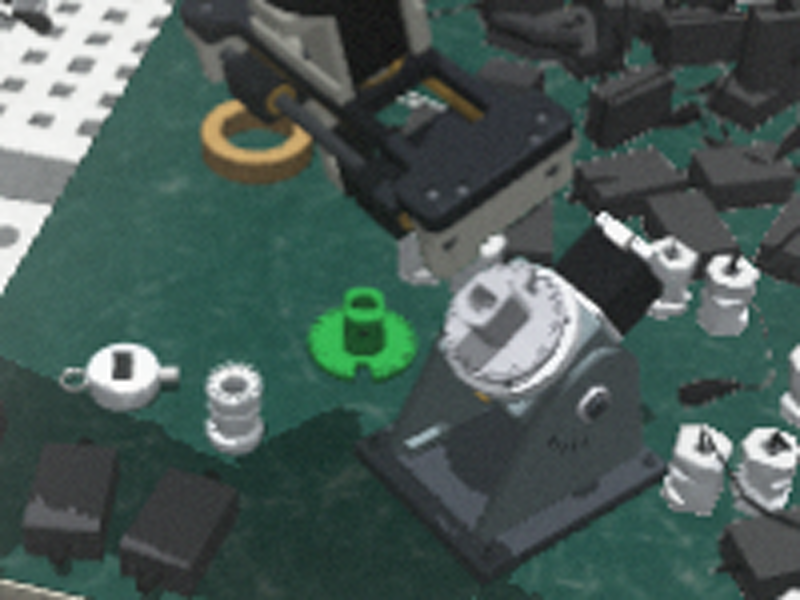

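```bash
python3 -c "
from station import job_done
print(job_done())"
```

```text
the job is handed in; nothing more can be done
None
```

The plate is back on the head, seated on the shoulder at home with the plunger up in the notch. The gripper is released and clear, and I handed the job in at about 21 s.

- **Regrasp:** the arm could not reach the head's 35° lean with a square grip. I put the plate down again and regripped it across the spanner flats with the tool tilted 20°.
- **Fitting:** the camera put the shaft flat at 8 to 13°, so I slid the plate on at 11°. It passed the flats with almost no axial force and met the shoulder at about 25 N. I then turned plate and shaft together to 0°.
- **Last checks:**
  - The final wrist picture shows the pin standing in the notch and the plate's rim where a seated plate should appear.
  - The scene picture shows the coupling, counter and tape where they were.
  - The tool reads about zero force.
- **What did not match:**
  - Before release, the pose from calibration was 1.5 to 2.5 mm off centre uphill. The shaft fixes the plate's centring, so I took this as calibration and grip error.
  - On release the plate turned by an estimated 1 to 2° within the notch's play.
  - I did not measure the plunger's travel directly. That it is up is judged from the pictures.

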